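# Unlatch the drying box and set out the mortar prisms

### The arm

A 7-joint arm with a two-finger parallel gripper is mounted at the origin on the work surface. World frame = base frame: x ahead of the robot, y to its left, z up, the work surface at z = 0. Lengths are in m, angles in rad, forces in N, time in s.
With the tool pointing down it reaches from about 0.4 to 0.85 m from the base axis. Payload 4.5 kg.
Tool frame: the origin (TCP) lies between the finger pads; the fingertips stand 25 mm ahead of it and the grasp point (between the pads) lies 6 mm ahead of it (r.tips_ahead is the distance from the TCP to the fingertips, in m); z points along the fingers, y is the direction in which the jaws open and shut (so a half turn about z gives the same grasp; the last joint's range is limited). The gripper opens to 88 mm and grips with 3 to 60 N. Pads are 18 mm wide; open, the fingers measure 123 mm over their backs; the gripper's body (75 mm by 187 mm) begins 45 mm behind the grasp point.
Start: joints at [1.214, 0.689, -0.195, 1.565, 0.157, 0.902, -0.215], TCP at [0.238, -0.578, 0.264] pointing down, gripper open.
Joint ranges: [-3.01, 3.01], [-0.46, 2.08], [-1.47, 1.51], [0.13, 2.56], [-1, 4.14], [0.04, 2.09], [-2.66, 2.66]. Speed limits (rad/s): [2.57, 2.57, 3.14, 3.14, 3.14, 3.14, 3.14].

### API

Orientations are given as a unit quaternion [x, y, z, w].
In Python, from plant import r, imaging gives the robot as it stands.
- The arm moves only by the tool send_rows, never from a script. Its argument "moves" is one flat list of numbers, 6 for each row, row after row: the shift along the tool's x, y, z in m, then the turn, a rotation vector about the tool's x, y, z in degrees. A call has exactly 5 rows; each row is the pose to reach, as a shift and turn from the pose measured when the call began, along the tool's axes at that moment; what a row does not reach only later rows make up. A row lasts 1/12 s, in which the tool goes at most 41.7 mm and 7.16 degrees, less where a joint would pass 70% of its speed; a pose out of reach is approached as far as the arm can. A call with a gripper value outside its range is refused whole. "claw" is the closure, from -1 (fully open) to 1 (shut), so that 0 is half open, set as the call begins (left out, the last holds). The fingers move at their own pace and stop on an object; "grip_force" is the grip in N (left out, the last holds). Time passes only in rows, so rows that repeat a pose let the fingers close, or fill a call up. It gives the time, the measured TCP pose, the force and the opening at its end, in the units of the state.
- r.get_state(): the state, without advancing time (a new reading comes with each control period).
- imaging.snapshot(name): name is "scene" or "side" or "wrist"; returns a dict with "image" (384x512x3 uint8, red, green, blue), "depth" (384x512 float32, m along the optical axis (not along the pixel's ray), 0 where there is no reading), "mtx" (3x3 intrinsics, pixels), "rvec" (rotation vector, rad) and "tvec" (3), from world to camera coordinates, as OpenCV has them. Camera axes: x right, y down, z forward; pixel columns grow to the right and rows downward; lengths in m; the calibration is good to about 2 mm. The wrist camera is an equidistant fisheye: a pixel r from the principal point sees the ray r / f radians off the axis. A picture is of the moment at which its call begins.
- r.finish_job(): hands the job in, once; it reports no verdict.
Trained networks look in a picture, given as the dict that the camera call returned (one of the last four; its "shot" number tells which), for a name from the list of things; names that differ only in an ending like _2 or _b are one class to them, and where a whole thing is asked for, a point or a joint stands for the part that bears it (a point fixed in the world has none). Each returns a list of dicts, best first, with "score" (0 to 1); they miss things now and then, are a little off and sometimes report something else, mostly with a low value. They report only what shows in the picture. A call takes as long as a camera call.
- imaging.look_for(query, picture): "box" ([centre column, centre row, width, height] as shares, 0 to 1, of the picture: columns of its width, rows of its height, round what is visible of it).
- imaging.silhouettes(query, picture): "pixels" (384x512 bool, what is visible of it) and "box" ([centre column, centre row, width, height] as shares, 0 to 1, of the picture: columns of its width, rows of its height, round what is visible of it).
- imaging.pinpoint(query, picture): "point" ([column, row] as shares, 0 to 1, of the picture: columns of its width, rows of its height: a listed point, or the origin of a listed thing).
The state is a dict: "clock": time; "q": joint angles; "qd": joint speeds; "joint_torque": joint torques, N m; "tool_pos": TCP position; "eef_rot": TCP orientation; "contact_force": force on the tool from outside, world axes, zero at the start; "moment": the same for the moment, N m; "opening": opening from 0.0 (shut) to 1.0 (fully open).
Only numpy, scipy, OpenCV 4.12 (cv2) and the standard library are available. Lean on these libraries where they do the work, as an engineer would, in place of code of your own. Each camera call takes 0.05 s, during which the arm holds its last target.

### The job

Set the mortar prisms out to dry. Press in the release tab of the drying box's snap-in cover, pivot the cover up out of its frame and lay it flat, right way up, on the middle of the rubber mat; tip the tube rack so that the prisms slide out into its tray, and let the rack come upright again. Lay every prism on its side on the floor of the drying box with clear air between them, and leave the jar, the bottle and the ring mould where they stand.

Things in the scene. Friction and masses are not known exactly. Their poses are not given: they have to be found in the camera images.
- drybox: low grey drying box, fixed, 194 (x) by 196 mm (y), rim 51 mm high (58 at the -x edge). Origin: centre of underside; x from the slotted edge to the latch edge (roughly away from the robot), z up. The white cover sits in its top: tongue in the slot at -x, hook of its release tab under the frame at mid +x edge. Tab pressed inward (-x), the cover pivots up about the slot.
- bay_floor (a point): centre of the bay floor of the drying box, 10 mm above the bench; axes as the box's. The bay is 160 mm (x) by 170 mm (y); its walls rise 35 mm above this floor (lip on the -x wall: 48 mm)
- slot (a point): middle of the slot under the fixed lip at the box's -x edge, where the tongue pivots (87 mm in -x from the box's centre, 46.5 mm above the bench). Slot 8 mm high, 10 mm deep; free edge of the lip at x = -82 mm. Tilted up about 0.4 rad, the cover can be drawn out along its own +x
- cover_centre (a point): the white vented cover (loose, about 180 g, 174 mm in x by 178 mm in y): point at its centre, at the bottom of its two feet ribs, on which it rests level when laid down. Axes: x from tongue to tab, z up out of its outer face, which is 17 mm above this point. Seated in the box this point is 33 mm above the bench
- cover_grip (a point): midway between the outer faces of the fixed grip rib (44 mm wide in y, 5 thick) and the grey PRESSED tab (36 wide, 4 thick), half-way up: 56.5 mm in cover's +x from its centre, 9 mm above its outer face. Both stand 18 mm above it; over the outsides 45 mm along x, 37 with the tab pressed: pinched together from above they press the tab and hold the cover
- cover_tongue (a point): middle of the tongue at the cover's -x edge (87 mm in -x from its centre, 13.5 mm above the feet); coincides with point slot when the cover is seated
- cover_tab (a joint): travel of the release tab, m: 0 out (latched), 0.008 fully pressed inward (cover's -x). Sprung outward, 2 N at the start, 7 N fully pressed; the hook is free from about 0.005
- mat: black rubber mat, 210 by 210 mm, 4 mm thick, fixed on the bench; origin at the centre of its underside
- stand: fixed aluminium stand: base plate 230 mm (x) by 244 mm (y) that is a tray, two uprights carry the tipping rack at its -x end. Origin: centre of underside, x from rack to tray (roughly away from the robot), z up. Tray floor 8 mm above the bench, from about x = -60 to 114 mm, y = -118 to 118 mm; end and side walls 12 mm higher
- pivot (a point): centre of the rack's hinge axis, which runs along the stand's y: 85 mm in -x from the stand's origin, 140 mm above the bench
- tip_bar (a point): middle of the outer face of the tipping bar, a flat steel bar (192 mm wide in y, 40 mm high, top 2 mm below the tube rims) on the near (-x) side of the rack; rack upright, it is 23 mm in -x from the hinge axis and 45 mm above it. Push it away (+x), then down, on the arc about the hinge. Its axes turn with the rack
- rack (a joint): tilt of the rack of four tall square tubes (160 mm long, 36 wide, 31 bore, 52 apart along y; rims 60 mm above the hinge axis), rad: 0 upright; grows as the mouths swing away from the robot over the tray; stop at 2.45. Above about 2.2 prisms slide out by themselves within a second. A spring swings it back upright; about 10 N at the bar holds it tipped
- prism1_mid (a point): centre of grey mortar prism 1, 24 by 24 by 60 mm, about 76 g, its z axis along the 60 mm length; at the start it stands at the bottom of tube 1 of the rack (tubes 1 to 4 along the stand's y at -78, -26, 26, 78 mm), its top 96 mm below the tube's rim. May be absent (None).
- prism2_mid (a point): centre of grey mortar prism 2, 24 by 24 by 60 mm, about 76 g, its z axis along the 60 mm length; at the start it stands at the bottom of tube 2 of the rack (tubes 1 to 4 along the stand's y at -78, -26, 26, 78 mm), its top 96 mm below the tube's rim. May be absent (None).
- prism3_mid (a point): centre of grey mortar prism 3, 24 by 24 by 60 mm, about 76 g, its z axis along the 60 mm length; at the start it stands at the bottom of tube 3 of the rack (tubes 1 to 4 along the stand's y at -78, -26, 26, 78 mm), its top 96 mm below the tube's rim. May be absent (None).
- prism4_mid (a point): centre of grey mortar prism 4, 24 by 24 by 60 mm, about 76 g, its z axis along the 60 mm length; at the start it stands at the bottom of tube 4 of the rack (tubes 1 to 4 along the stand's y at -78, -26, 26, 78 mm), its top 96 mm below the tube's rim. May be absent (None).
- jar: glass jar with lid, 64 mm across, 85 mm high, standing on the bench beyond the work; leave alone; origin at its foot
- bottle: small brown bottle with black cap, 40 mm across, 85 mm high; leave alone; origin at its foot
- mould: dark steel ring mould, 100 mm across, 60 mm high; leave alone; origin at its foot

How it is judged:
On the way, in this order (a step that is already met when the one before it is completed fails the run):
1. the release tab is pressed in while the cover still sits in its frame (value of joint cover_tab above 0.005 m and distance between cover_tongue and slot below 0.012 m), for 0.1 s.
2. the cover is pivoted up, its latch edge raised, while its tongue is still in or near the slot (angle between cover_centre's own z axis and vertical above 0.15 rad and distance between cover_tongue and slot below 0.02 m), for 0.1 s.
3. the cover is out of the frame and clear of the box (horizontal distance between cover_centre and drybox above 0.12 m), for 0.1 s.
At the end, for the whole second after the job is handed in: Cover flat (0.1 rad), right way up on the mat, centres within 40 mm; rack upright again (under 0.15 rad); every prism present at rest on its side (0.15 rad) on the bay floor of the drying box, none on or touching another (centres at least 27 mm apart) (horizontal distance between cover_centre and mat below 0.04 m and angle between cover_centre's own z axis and vertical below 0.1 rad and height (world z) of cover_centre below 0.012 m and linear speed of each of cover, prism1, prism2, prism3, prism4 below 0.02 m/s and value of joint rack below 0.15 rad and x of prism1_mid in the frame of bay_floor between -0.08 and 0.08 m and y of prism1_mid in the frame of bay_floor between -0.085 and 0.085 m and z of prism1_mid in the frame of bay_floor between 0.005 and 0.017 m and angle between prism1_mid's own z axis and vertical between 1.42 and 1.72 rad and contact force between prism1 and prism2 below 0.05 N and horizontal distance between prism1_mid and prism2_mid above 0.027 m and contact force between each of prism1, prism2 and prism3 below 0.05 N and horizontal distance between each of prism1_mid, prism2_mid and prism3_mid above 0.027 m and contact force between each of prism1, prism2, prism3 and prism4 below 0.05 N and horizontal distance between each of prism1_mid, prism2_mid, prism3_mid and prism4_mid above 0.027 m and x of prism2_mid in the frame of bay_floor between -0.08 and 0.08 m and y of prism2_mid in the frame of bay_floor between -0.085 and 0.085 m and z of prism2_mid in the frame of bay_floor between 0.005 and 0.017 m and angle between prism2_mid's own z axis and vertical between 1.42 and 1.72 rad and x of prism3_mid in the frame of bay_floor between -0.08 and 0.08 m and y of prism3_mid in the frame of bay_floor between -0.085 and 0.085 m and z of prism3_mid in the frame of bay_floor between 0.005 and 0.017 m and angle between prism3_mid's own z axis and vertical between 1.42 and 1.72 rad and x of prism4_mid in the frame of bay_floor between -0.08 and 0.08 m and y of prism4_mid in the frame of bay_floor between -0.085 and 0.085 m and z of prism4_mid in the frame of bay_floor between 0.005 and 0.017 m and angle between prism4_mid's own z axis and vertical between 1.42 and 1.72 rad).
It fails at once if the jar is moved by more than 20 mm (distance of jar from where it was at the start of the episode above 0.02 m).
It fails at once if the bottle is moved by more than 20 mm (distance of bottle from where it was at the start of the episode above 0.02 m).
It fails at once if the mould is moved by more than 20 mm (distance of mould from where it was at the start of the episode above 0.02 m).
Of prism1, prism2, prism3, prism4 only 2 to 4 are there at a start; the rules pass over those that are not, and their reading is None.
At some moment in a run one of prism1, prism2, prism3, prism4 may be knocked a few centimetres aside while the robot is not near it.
Once in a run the grip may slacken for a moment while it holds something.
It also fails if it takes over 210 s, if anything falls off the work surface, if the arm or the gripper's body presses on something with over 40 N, if the wrist force passes 120 N, or if a joint passes its speed limit or range.

## Working session

There is one attempt and no reset: what is moved stays moved. The work goes in short steps, Python scripts to look and compute and a tool call to move; the robot and the scene stay as the last step left them, time stands still between calls to the robot, and variables do not carry over. Pictures are saved under pics/ and viewed, and the job is handed in when it is done.

Besides the shell and the picture viewer there is one more tool, called after "Emit:" in YAML: its name, and indented under it one key for each argument. send_rows: Moves the arm, as the interface text tells. Its arguments: {"type":"object","properties":{"moves":{"type":"array"},"claw":{"type":"number"},"grip_force":{"type":"number"}},"required":["moves"]}

```bash
ls; mkdir -p pics; cat > h.py <<'E'
import numpy as np, cv2
from scipy.spatial.transform import Rotation as R
from plant import r, imaging
def snap(n,fn):
    p=imaging.snapshot(n); cv2.imwrite('pics/'+fn,cv2.cvtColor(p['image'],cv2.COLOR_RGB2BGR)); return p
def world(p,u,v,d=None):
    u=float(u);v=float(v)
    if d is None: d=p['depth'][int(round(v)),int(round(u))]
    m=p['mtx'];x=(u-m[0,2])/m[0,0];y=(v-m[1,2])/m[1,1]
    c=np.array([x*d,y*d,d]);Rm=cv2.Rodrigues(np.array(p['rvec'],float))[0]
    return Rm.T@(c-np.array(p['tvec']).ravel())
def atz(p,u,v,z):
    a=world(p,u,v,0.1);b=world(p,u,v,1.0)
    return a+(b-a)*(z-a[2])/(b[2]-a[2])
def cloud(p):
    m=p['mtx'];d=p['depth'];vv,uu=np.mgrid[:384,:512]
    c=np.stack([(uu-m[0,2])/m[0,0]*d,(vv-m[1,2])/m[1,1]*d,d],-1)
    Rm=cv2.Rodrigues(np.array(p['rvec'],float))[0]
    w=(c-np.array(p['tvec']).ravel())@Rm
    w[d==0]=np.nan
    return w
def st():
    s=r.get_state();print('t',round(s['clock'],2),'pos',np.round(s['tool_pos'],4),'q',np.round(s['q'],3),'F',np.round(s['contact_force'],1),'open',round(s['opening'],3));print('R\n',np.round(R.from_quat(s['eef_rot']).as_matrix(),3));return s
def to(target,Rt=None):
    s=r.get_state();Rc=R.from_quat(s['eef_rot'])
    d=Rc.inv().apply(np.array(target)-s['tool_pos'])
    rv=np.zeros(3) if Rt is None else (Rc.inv()*Rt).as_rotvec(degrees=True)
    print('shift',np.round(d,4),'turn',np.round(rv,2));return d,rv
E
python3 - <<'E'
from h import *
st()
for n in ('scene','side','wrist'):
    p=snap(n,n+'0.png'); print(n,p['shot'],p['mtx'].round(1).tolist(),np.round(-cv2.Rodrigues(np.array(p['rvec'],float))[0].T@np.array(p['tvec']).ravel(),3))
st()
E
```

```text
pics
t 0.0 pos [ 0.2378 -0.5773  0.2629] q [ 1.214  0.69  -0.195  1.566  0.157  0.902 -0.215] F [ 0.1 -0.1  0.1] open 1.005
R
 [[ 0.925  0.381 -0.001]
 [ 0.381 -0.925  0.002]
 [-0.    -0.002 -1.   ]]
scene 1 [[365.0, 0.0, 256.7], [0.0, 365.0, 196.2], [0.0, 0.0, 1.0]] [ 1.418 -0.095  0.911]
side 2 [[454.1, 0.0, 256.2], [0.0, 454.1, 186.2], [0.0, 0.0, 1.0]] [-0.255  1.013  0.943]
wrist 3 [[297.3, 0.0, 255.8], [0.0, 297.3, 188.6], [0.0, 0.0, 1.0]] [ 0.3   -0.552  0.385]
t 0.15 pos [ 0.2379 -0.5775  0.2631] q [ 1.214  0.69  -0.195  1.566  0.157  0.902 -0.215] F [-0.1  0.1  0.6] open 1.002
R
 [[ 0.925  0.381 -0.001]
 [ 0.381 -0.925  0.001]
 [-0.    -0.001 -1.   ]]
```

View pics/scene0.png

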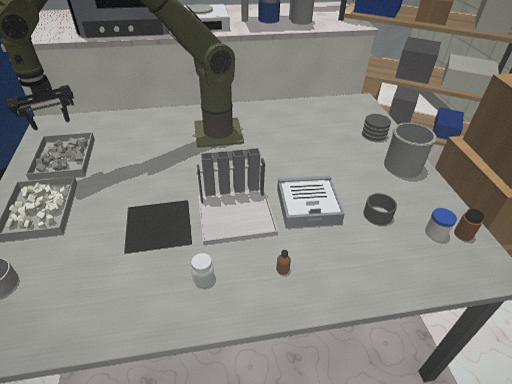

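View pics/side0.png

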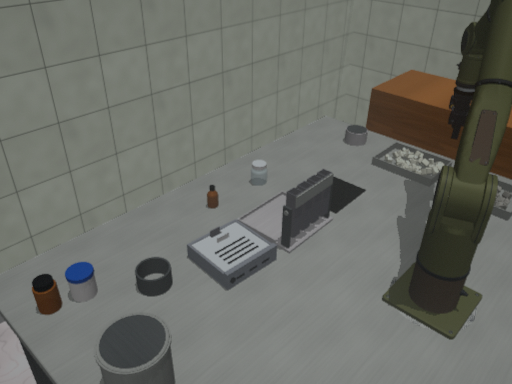

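View pics/wrist0.png

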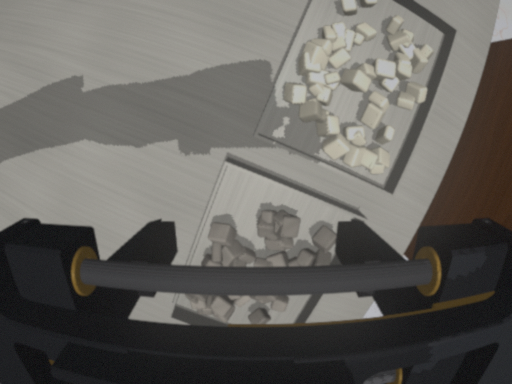

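```bash
python3 - <<'E'
from h import *
p=imaging.snapshot('scene'); q=imaging.snapshot('side')
import pickle; pickle.dump((p,q),open('p0.pkl','wb'))
zs=dict(drybox=0,bay_floor=.01,slot=.0465,cover_centre=.033,cover_grip=.059,cover_tongue=.0465,mat=0,stand=0,pivot=.14,tip_bar=.185,jar=0,bottle=0,mould=0)
for pic,nm in((p,'scene'),(q,'side')):
  for k,z in zs.items():
    o=imaging.pinpoint(k,pic)
    if o:
        u,v=o[0]['point'][0]*512,o[0]['point'][1]*384
        print(nm,k,round(o[0]['score'],2),np.round([u,v]),np.round(atz(pic,u,v,z),3))
    else: print(nm,k,None)
for pic,nm in((p,'scene'),(q,'side')):
  w=cloud(pic)
  for k in('drybox','cover_centre','mat','stand','rack','jar','bottle','mould','prism1_mid'):
    o=imaging.silhouettes(k,pic)
    for e in o[:2]:
        c=w[e['pixels']]; c=c[~np.isnan(c[:,0])]
        print(nm,k,round(e['score'],2),e['pixels'].sum(),np.round(np.percentile(c,[2,50,98],axis=0),3).tolist() if len(c) else None)
print(r.get_state()['clock'])
E
```

```text
scene drybox 0.87 [311. 206.] [0.53  0.281 0.   ]
scene bay_floor 0.87 [309. 206.] [0.541 0.269 0.01 ]
scene slot 0.79 [303. 180.] [0.437 0.271 0.046]
scene cover_centre 0.83 [310. 201.] [0.536 0.273 0.033]
scene cover_grip 0.65 [310. 206.] [0.586 0.254 0.059]
scene cover_tongue 0.9 [306. 182.] [0.449 0.281 0.046]
scene mat 0.62 [157. 224.] [ 0.531 -0.259  0.   ]
scene stand 0.62 [236. 215.] [ 0.533  0.009 -0.   ]
scene pivot 0.64 [230. 166.] [0.433 0.006 0.14 ]
scene tip_bar 0.6 [228. 154.] [0.429 0.001 0.185]
scene jar 0.79 [205. 278.] [ 0.777 -0.117  0.   ]
scene bottle 0.51 [285. 268.] [0.781 0.124 0.   ]
scene mould 0.86 [379. 217.] [0.62 0.5  0.  ]
side drybox 0.84 [229. 257.] [0.533 0.276 0.   ]
side bay_floor 0.24 [220. 231.] [0.642 0.213 0.01 ]
side slot 0.71 [253. 262.] [0.43  0.278 0.046]
side cover_centre 0.73 [233. 251.] [0.517 0.276 0.033]
side cover_grip 0.83 [221. 236.] [0.576 0.271 0.059]
side cover_tongue 0.94 [249. 258.] [0.451 0.275 0.046]
side mat 0.88 [330. 191.] [ 0.531 -0.257  0.   ]
side stand 0.84 [289. 221.] [0.517 0.002 0.   ]
side pivot None
side tip_bar 
[... 1427 characters left out ...]
0.175, -0.004], [0.76, -0.101, 0.05], [0.826, -0.085, 0.086]]
side mat 0.67 661 [[0.433, -0.353, -0.003], [0.474, -0.28, 0.001], [0.556, -0.159, 0.006]]
side rack 0.79 1962 [[0.416, -0.087, 0.007], [0.424, 0.022, 0.144], [0.459, 0.106, 0.199]]
side jar 0.69 353 [[0.74, -0.137, 0.006], [0.758, -0.1, 0.054], [0.792, -0.086, 0.086]]
side bottle 0.69 373 [[0.74, -0.137, 0.002], [0.758, -0.1, 0.053], [0.793, -0.085, 0.086]]
side bottle 0.62 181 [[0.759, 0.111, 0.005], [0.77, 0.129, 0.043], [0.785, 0.141, 0.081]]
side mould 0.77 1144 [[0.555, 0.459, 0.0], [0.599, 0.507, 0.034], [0.651, 0.553, 0.06]]
side prism1_mid 0.28 2068 [[0.452, 0.187, 0.044], [0.528, 0.278, 0.048], [0.609, 0.36, 0.062]]
2.45
```

```bash
python3 - <<'E'
from h import *
import pickle
p,q=pickle.load(open('p0.pkl','rb'))
W=np.concatenate([cloud(x).reshape(-1,3) for x in(p,q)]);W=W[~np.isnan(W[:,0])]
def rect(c,n):
    r_=cv2.minAreaRect(c[:,:2].astype(np.float32)*1000);print(n,len(c),[np.round(x,1).tolist() for x in r_])
def sel(x0,x1,y0,y1,z0,z1):
    return W[(W[:,0]>x0)&(W[:,0]<x1)&(W[:,1]>y0)&(W[:,1]<y1)&(W[:,2]>z0)&(W[:,2]<z1)]
for n,x in(('scene',p),('side',q)):
    w=cloud(x).reshape(-1,3);w=w[~np.isnan(w[:,0])]
    def s(x0,x1,y0,y1,z0,z1): return w[(w[:,0]>x0)&(w[:,0]<x1)&(w[:,1]>y0)&(w[:,1]<y1)&(w[:,2]>z0)&(w[:,2]<z1)]
    print(n)
    rect(s(.38,.68,.14,.41,.035,.08),'box')
    rect(s(.38,.68,.14,.41,.0595,.08),'ribs'); c=s(.38,.68,.14,.41,.0595,.08);print(c.mean(0))
    rect(s(.35,.5,-.14,.15,.17,.21),'racktop')
    rect(s(.35,.5,-.14,.15,.193,.21),'tops')
    c=s(.38,.44,-.14,.15,.16,.192)
    if len(c)>20: print('bar',np.polyfit(c[:,1],c[:,0],1))
    rect(s(.47,.68,-.14,.16,.015,.03),'traywalls')
m=imaging
E
python3 - <<'E'
import cv2
for n,(x,y,X,Y) in dict(scene=(190,140,350,250),side=(170,160,350,290)).items():
    i=cv2.imread(f'pics/{n}0.png')[y:Y,x:X];cv2.imwrite(f'pics/{n}0c.png',cv2.resize(i,None,fx=4,fy=4,interpolation=cv2.INTER_CUBIC))
E
```

```text
scene
box 2359 [[528.5, 268.6], [198.1, 202.2], 86.3]
ribs 67 [[529.3, 265.7], [121.3, 172.5], 81.6]
[0.58106694 0.26491422 0.06395759]
racktop 726 [[441.9, 5.5], [47.8, 192.2], 1.1]
tops 235 [[441.4, 5.6], [47.4, 192.1], 0.7]
bar [-0.01662015  0.42709111]
traywalls 212 [[565.1, 7.6], [170.1, 244.7], 0.6]
side
box 2980 [[523.5, 272.1], [203.4, 203.9], 85.9]
ribs 69 [[516.8, 263.8], [77.5, 186.0], 78.1]
[0.56765294 0.27164804 0.0640306 ]
racktop 750 [[437.1, 9.4], [45.2, 197.2], 1.2]
tops 279 [[437.4, 9.7], [44.8, 194.9], 1.1]
bar [0.01566996 0.42030425]
traywalls 130 [[609.7, 47.1], [141.7, 295.0], 32.8]
```

View pics/scene0c.png

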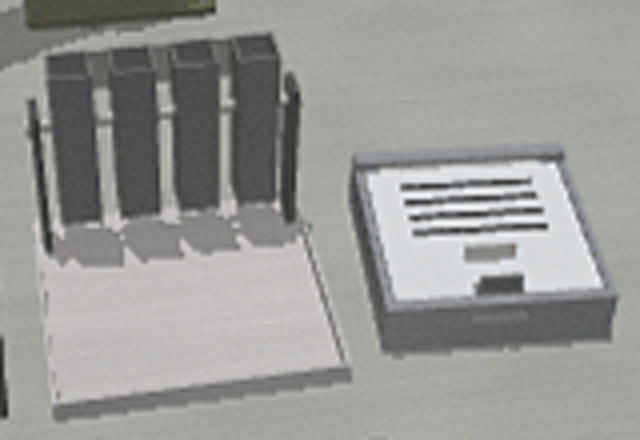

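View pics/side0c.png

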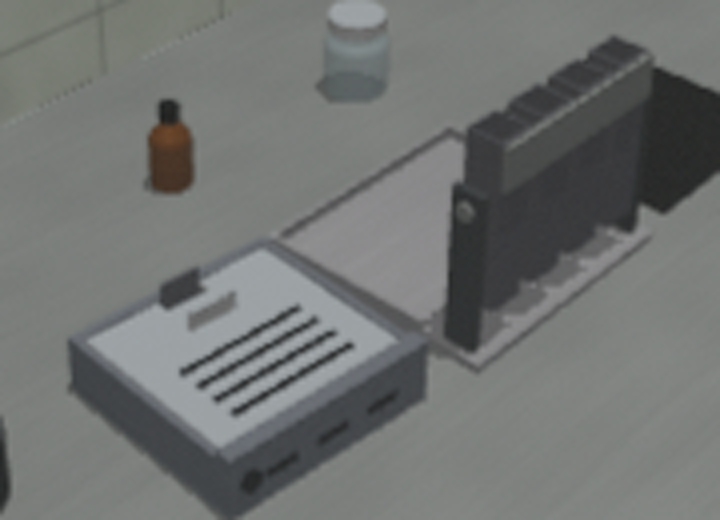

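Emit:
send_rows:
  moves: [0.02, -0.02, -0.03, 0, 0, -6, 0.05, -0.05, -0.05, 0, 0, -12, 0.08, -0.08, -0.07, 0, 0, -18, 0.11, -0.11, -0.08, 0, 0, -24, 0.13, -0.13, -0.09, 0, 0, -30]
  claw: -1

```text
clock: 2.87
tool_pos: [0.309, -0.4069, 0.3544]
eef_rot: [0.896, 0.444, -0.0, 0.0]
contact_force: [1.2, 0.0, -0.2]
opening: 0.999
```

```bash
cat >> h.py <<'E'
def yawR(deg_x, tilt=0):
    # tool down with tool x at world angle deg_x
    a=np.radians(deg_x);x=np.array([np.cos(a),np.sin(a),0]);z=np.array([0,0,-1.]);y=np.cross(z,x)
    return R.from_matrix(np.stack([x,y,z],1))
E
python3 - <<'E'
from h import *
st();to((.56,.27,.34),yawR(86.2))
E
```

```text
t 2.87 pos [ 0.309  -0.4069  0.3544] q [ 1.083  0.442 -0.382  1.772  0.196  0.964 -0.03 ] F [ 1.2  0.  -0.2] open 0.999
R
 [[ 0.607  0.795  0.   ]
 [ 0.795 -0.607 -0.001]
 [-0.     0.001 -1.   ]]
shift [ 0.6905 -0.211   0.014 ] turn [ 3.000e-02  3.000e-02 -3.354e+01]
```

Emit:
send_rows:
  moves: [0.035, -0.01, 0, 0, 0, -4, 0.075, -0.02, 0, 0, 0, -8, 0.115, -0.03, 0, 0, 0, -12, 0.155, -0.045, 0, 0, 0, -16, 0.195, -0.06, 0, 0, 0, -20]

```text
clock: 3.28
tool_pos: [0.3793, -0.2157, 0.3546]
eef_rot: [0.805, 0.594, 0.0, 0.001]
contact_force: [-0.2, 0.3, -0.4]
opening: 0.997
```

```bash
python3 - <<'E'
from h import *
st();to((.56,.27,.34),yawR(86.2))
E
```

```text
t 3.28 pos [ 0.3793 -0.2157  0.3546] q [ 0.791  0.347 -0.527  1.959  0.223  0.891 -0.15 ] F [-0.2  0.3 -0.4] open 0.997
R
 [[ 0.295  0.955  0.001]
 [ 0.955 -0.295 -0.001]
 [-0.001  0.001 -1.   ]]
shift [0.5174 0.0293 0.0142] turn [  0.08   0.06 -13.36]
```

Emit:
send_rows:
  moves: [0.035, 0.002, 0, 0, 0, -2, 0.075, 0.004, 0, 0, 0, -4, 0.115, 0.006, 0, 0, 0, -6, 0.155, 0.008, 0, 0, 0, -8, 0.195, 0.01, 0, 0, 0, -10]

```text
clock: 3.7
tool_pos: [0.4467, -0.0306, 0.3547]
eef_rot: [0.749, 0.662, 0.0, 0.001]
contact_force: [0.1, 0.3, -0.3]
opening: 1.003
```

Emit:
send_rows:
  moves: [0.035, 0.002, 0, 0, 0, -1, 0.075, 0.004, 0, 0, 0, -1, 0.115, 0.006, 0, 0, 0, -2, 0.155, 0.008, 0, 0, 0, -2, 0.195, 0.01, 0, 0, 0, -3]

```text
clock: 4.12
tool_pos: [0.4808, 0.1635, 0.3546]
eef_rot: [0.732, 0.681, 0.0, 0.002]
contact_force: [0.7, 0.7, 1.5]
opening: 1.0
```

```bash
python3 - <<'E'
from h import *
st();to((.56,.27,.34),yawR(86.2))
E
```

```text
t 4.12 pos [0.4808 0.1635 0.3546] q [-0.022  0.469 -0.614  1.774  0.319  0.998 -0.831] F [0.7 0.7 1.5] open 1.0
R
 [[ 0.071  0.997  0.002]
 [ 0.997 -0.071 -0.002]
 [-0.002  0.002 -1.   ]]
shift [0.1119 0.0714 0.0145] turn [ 0.14  0.11 -0.29]
```

Emit:
send_rows:
  moves: [0.02, 0.03, 0.01, 0, 0, 0, 0.04, 0.05, 0.02, 0, 0, 0, 0.05, 0.07, 0.03, 0, 0, 0, 0.06, 0.08, 0.04, 0, 0, 0, 0.06, 0.085, 0.05, 0, 0, 0]

```text
clock: 4.53
tool_pos: [0.571, 0.2195, 0.3038]
eef_rot: [0.731, 0.682, 0.001, 0.001]
contact_force: [-0.0, 1.1, 0.4]
opening: 1.0
```

Emit:
send_rows:
  moves: [0, 0, 0, 0, 0, 0, 0, 0, 0, 0, 0, 0, 0, 0, 0, 0, 0, 0, 0, 0, 0, 0, 0, 0, 0, 0, 0, 0, 0, 0]

```text
clock: 4.95
tool_pos: [0.5709, 0.2192, 0.3048]
eef_rot: [0.731, 0.682, 0.002, 0.001]
contact_force: [0.0, -0.6, -0.6]
opening: 0.993
```

```bash
cat >> h.py <<'E'
def wray(p,u,v):
    m=p['mtx'];dx=u-m[0,2];dy=v-m[1,2];rr=np.hypot(dx,dy);th=rr/m[0,0]
    c=np.array([np.sin(th)*dx/max(rr,1e-9),np.sin(th)*dy/max(rr,1e-9),np.cos(th)])
    Rm=cv2.Rodrigues(np.array(p['rvec'],float))[0]
    return -Rm.T@np.array(p['tvec']).ravel(), Rm.T@c
def watz(p,u,v,z):
    o,d=wray(p,u,v);return o+d*(z-o[2])/d[2]
def wcloud(p):
    m=p['mtx'];d=p['depth'];vv,uu=np.mgrid[:384,:512];dx=uu-m[0,2];dy=vv-m[1,2];rr=np.hypot(dx,dy)+1e-9;th=rr/m[0,0]
    t=np.tan(th);c=np.stack([t*dx/rr*d,t*dy/rr*d,d],-1)
    Rm=cv2.Rodrigues(np.array(p['rvec'],float))[0]
    w=(c-np.array(p['tvec']).ravel())@Rm;w[d==0]=np.nan;return w
E
python3 - <<'E'
from h import *
st();p=snap('wrist','w1.png')
import pickle;pickle.dump(p,open('w1.pkl','wb'))
for k,z in dict(cover_grip=.059,slot=.0465,cover_centre=.033,drybox=0,cover_tongue=.0465).items():
    for o in imaging.pinpoint(k,p)[:1]:
        u,v=o['point'][0]*512,o['point'][1]*384;print(k,round(o['score'],2),np.round([u,v]),watz(p,u,v,z).round(4))
w=wcloud(p)
c=w.reshape(-1,3);c=c[~np.isnan(c[:,0])];c=c[(c[:,0]>.36)&(c[:,0]<.68)&(c[:,1]>.12)&(c[:,1]<.42)]
for z0,z1 in((.04,.08),(.06,.075)):
    s=c[(c[:,2]>z0)&(c[:,2]<z1)];print(len(s),np.round(s.min(0),3),np.round(s.max(0),3),[np.round(x,1).tolist() for x in cv2.minAreaRect(s[:,:2].astype(np.float32)*1000)])
E
```

```text
t 4.95 pos [0.5709 0.2192 0.3048] q [-0.133  0.667 -0.561  1.55   0.395  1.036 -0.87 ] F [ 0.  -0.6 -0.6] open 0.993
R
 [[ 0.07   0.998  0.004]
 [ 0.998 -0.07   0.   ]
 [ 0.001  0.004 -1.   ]]
slot 0.61 [154. 130.] [0.4418 0.274  0.0465]
cover_centre 0.93 [221. 120.] [0.5301 0.2763 0.033 ]
cover_tongue 0.89 [154. 126.] [0.4426 0.2788 0.0465]
22357 [0.423 0.12  0.04 ] [0.631 0.375 0.071] [[525.5, 242.4], [254.1, 195.1], 85.8]
428 [0.425 0.181 0.06 ] [0.613 0.374 0.071] [[522.1, 271.8], [192.9, 181.4], 85.9]
```

View pics/w1.png

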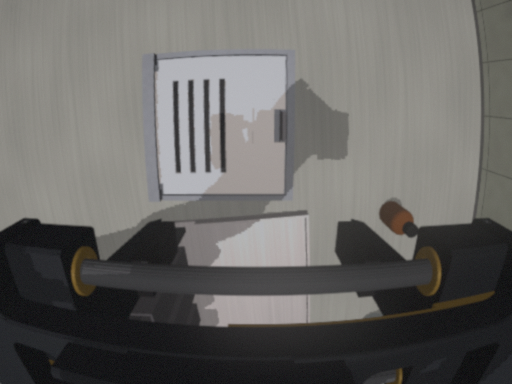

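```bash
python3 - <<'E'
from h import *
import pickle;p=pickle.load(open('w1.pkl','rb'))
i=cv2.imread('pics/w1.png')[40:210,135:305];cv2.imwrite('pics/w1c.png',cv2.resize(i,None,fx=3.5,fy=3.5,interpolation=cv2.INTER_CUBIC))
w=wcloud(p);m=(w[...,2]>.0605)&(w[...,2]<.08)&(w[...,0]>.53)&(w[...,0]<.63)&(w[...,1]>.2)&(w[...,1]<.33)
n,l,s,c=cv2.connectedComponentsWithStats(m.astype(np.uint8))
for k in range(1,n):
    if s[k,4]>5: q=w[l==k];print(s[k],q.min(0).round(4),q.max(0).round(4),q.mean(0).round(4))
for u,v,z in((148,54,.058),(157,200,.058),(294,51,.051),(291,199,.051)):print(watz(p,u,v,z).round(4))
E
```

```text
[248 108   4  36 142] [0.5651 0.2471 0.0667] [0.5718 0.2895 0.0708] [0.5684 0.2682 0.0689]
[282 112   5  30 131] [0.6062 0.2467 0.0615] [0.6133 0.282  0.0714] [0.6095 0.2651 0.0679]
[0.4459 0.3738 0.058 ]
[0.4364 0.1806 0.058 ]
[0.6305 0.3595 0.051 ]
[0.6158 0.1674 0.051 ]
```

View pics/w1c.png

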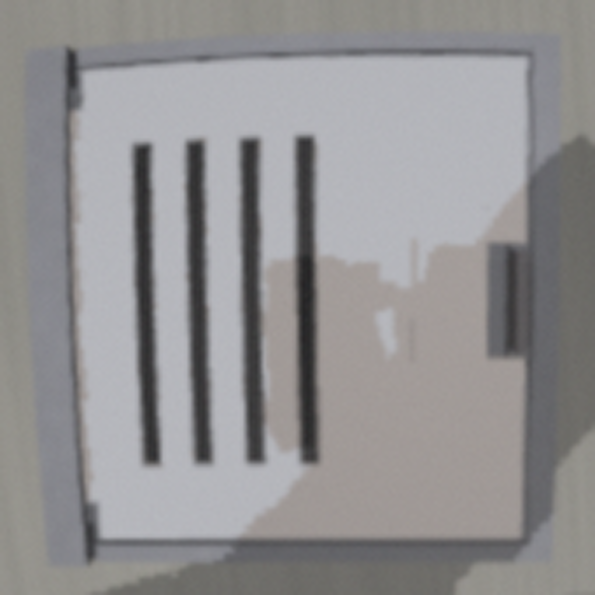

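```bash
python3 - <<'E'
from h import *
to((.585,.2667,.0785),yawR(85.8))
E
```

```text
shift [0.048  0.0099 0.2256] turn [ 0.18 -0.02  0.19]
```

Emit:
send_rows:
  moves: [0.01, 0.002, 0.035, 0, 0, 0, 0.02, 0.004, 0.075, 0, 0, 0, 0.035, 0.008, 0.115, 0, 0, 0, 0.045, 0.01, 0.145, 0, 0, 0, 0.048, 0.01, 0.165, 0, 0, 0]

```text
clock: 5.67
tool_pos: [0.5835, 0.2681, 0.1355]
eef_rot: [0.731, 0.683, -0.0, -0.0]
contact_force: [0.5, 0.7, -0.4]
opening: 0.998
```

```bash
python3 - <<'E'
from h import *
st();to((.585,.2667,.0785),yawR(85.8))
E
```

```text
t 5.67 pos [0.5835 0.2681 0.1355] q [-0.259  0.904 -0.459  1.602  0.528  0.762 -1.023] F [ 0.5  0.7 -0.4] open 0.998
R
 [[ 0.068  0.998 -0.   ]
 [ 0.998 -0.068 -0.   ]
 [-0.    -0.    -1.   ]]
shift [-0.0013  0.0016  0.057 ] turn [-0.02  0.    0.31]
```

Emit:
send_rows:
  moves: [0, 0.001, 0.02, 0, 0, 0, -0.001, 0.0015, 0.04, 0, 0, 0, -0.001, 0.0015, 0.05, 0, 0, 0, -0.001, 0.0015, 0.055, 0, 0, 0, -0.001, 0.0015, 0.057, 0, 0, 0]

```text
clock: 6.08
tool_pos: [0.5849, 0.267, 0.0782]
eef_rot: [0.731, 0.683, -0.0, -0.0]
contact_force: [0.3, 0.4, 0.1]
opening: 0.999
```

```bash
python3 - <<'E'
from h import *
st();to((.585,.2667,.0785),yawR(85.8));p=snap('wrist','w2.png')
E
```

```text
t 6.08 pos [0.5849 0.267  0.0782] q [-0.279  0.982 -0.416  1.619  0.575  0.666 -1.059] F [0.3 0.4 0.1] open 0.999
R
 [[ 0.068  0.998 -0.001]
 [ 0.998 -0.068 -0.   ]
 [-0.    -0.001 -1.   ]]
shift [-0.0003  0.0001 -0.0003] turn [-0.04  0.02  0.29]
```

View pics/w2.png

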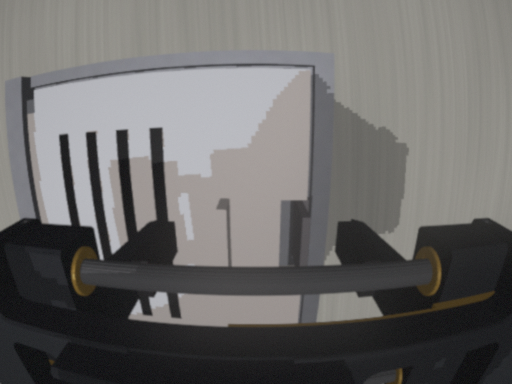

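Emit:
send_rows:
  moves: [0, 0, 0, 0, 0, 0, 0, 0, 0, 0, 0, 0, 0, 0, 0, 0, 0, 0, 0, 0, 0, 0, 0, 0, 0, 0, 0, 0, 0, 0]
  claw: 1
  grip_force: 30

```text
clock: 6.55
tool_pos: [0.5854, 0.2672, 0.0792]
eef_rot: [0.731, 0.683, 0.001, 0.0]
contact_force: [0.0, 0.3, 0.2]
opening: 0.646
```

Emit:
send_rows:
  moves: [0, 0, 0, 0, 0, 0, 0, 0, 0, 0, 0, 0, 0, 0, 0, 0, 0, 0, 0, 0, 0, 0, 0, 0, 0, 0, 0, 0, 0, 0]

```text
clock: 6.97
tool_pos: [0.5847, 0.2674, 0.0795]
eef_rot: [0.731, 0.683, 0.0, -0.0]
contact_force: [-2.6, -0.6, 5.6]
opening: 0.415
```

Emit:
send_rows:
  moves: [0, 0, 0, 0, 0, 0, 0, 0, 0, 0, 0, 0, 0, 0, 0, 0, 0, 0, 0, 0, 0, 0, 0, 0, 0, 0, 0, 0, 0, 0]
  grip_force: 45

```text
clock: 7.38
tool_pos: [0.5848, 0.2674, 0.0797]
eef_rot: [0.731, 0.683, 0.0, -0.0]
contact_force: [-1.8, -0.7, 5.5]
opening: 0.411
```

```bash
python3 - <<'E'
from h import *
st()
E
```

```text
t 7.38 pos [0.5848 0.2674 0.0797] q [-0.279  0.98  -0.417  1.619  0.574  0.667 -1.059] F [-1.8 -0.7  5.5] open 0.411
R
 [[ 0.068  0.998  0.   ]
 [ 0.998 -0.068  0.   ]
 [ 0.     0.    -1.   ]]
```

Emit:
send_rows:
  moves: [0, -0.001, -0.005, -2, 0, 0, 0, -0.0027, -0.01, -4, 0, 0, 0, -0.0043, -0.0148, -6, 0, 0, 0, -0.0061, -0.0196, -8, 0, 0, 0, -0.008, -0.0244, -10, 0, 0]

```text
clock: 7.8
tool_pos: [0.5768, 0.2677, 0.1037]
eef_rot: [0.728, 0.68, 0.06, 0.064]
contact_force: [0.3, 0.3, -1.6]
opening: 0.407
```

```bash
python3 - <<'E'
from h import *
st();snap('wrist','w3.png');snap('side','s3.png')
E
```

```text
t 7.8 pos [0.5768 0.2677 0.1037] q [-0.424  0.881 -0.23   1.79   0.713  0.433 -1.273] F [ 0.3  0.3 -1.6] open 0.407
R
 [[ 0.068  0.982  0.174]
 [ 0.998 -0.067 -0.011]
 [ 0.001  0.175 -0.985]]
```

View pics/s3.png

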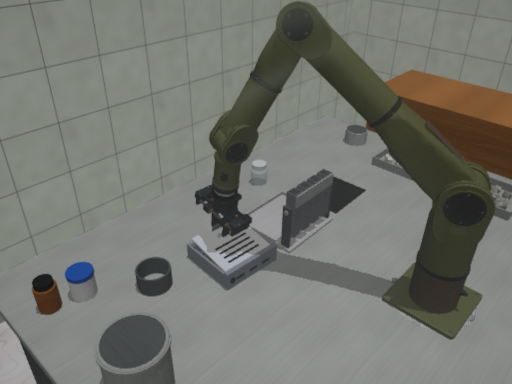

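View pics/w3.png

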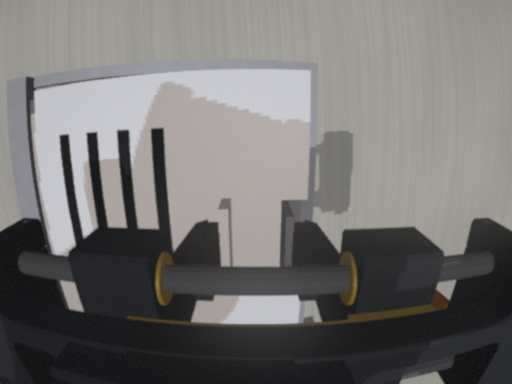

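Emit:
send_rows:
  moves: [0, -0.0013, -0.005, -2, 0, 0, 0, -0.0035, -0.0123, -5, 0, 0, 0, -0.0058, -0.0196, -8, 0, 0, 0, -0.009, -0.0267, -11, 0, 0, 0, -0.0111, -0.0314, -13, 0, 0]

```text
clock: 8.32
tool_pos: [0.5608, 0.2709, 0.1322]
eef_rot: [0.715, 0.671, 0.132, 0.142]
contact_force: [0.7, 0.0, -1.2]
opening: 0.404
```

```bash
python3 - <<'E'
from h import *
s=st();snap('wrist','w4.png');snap('side','s4.png')
Rm=R.from_quat(s['eef_rot']).as_matrix()
# implied tongue: grasp fixed: cover x=tool y (y), cover z=-tool z
print('tongue',s['tool_pos']-.1435*Rm[:,1]+.0332*Rm[:,2])
E
```

```text
t 8.32 pos [0.5608 0.2709 0.1322] q [-0.807  0.835  0.273  1.998  1.074  0.06  -1.78 ] F [ 0.7  0.  -1.2] open 0.404
R
 [[ 0.064  0.923  0.38 ]
 [ 0.998 -0.058 -0.026]
 [-0.002  0.381 -0.925]]
tongue [0.44097171 0.27830166 0.04682147]
```

View pics/w4.png

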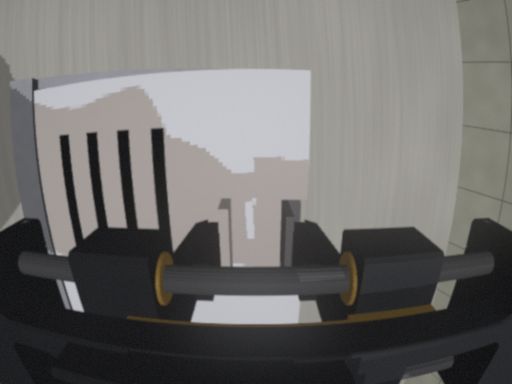

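View pics/s4.png

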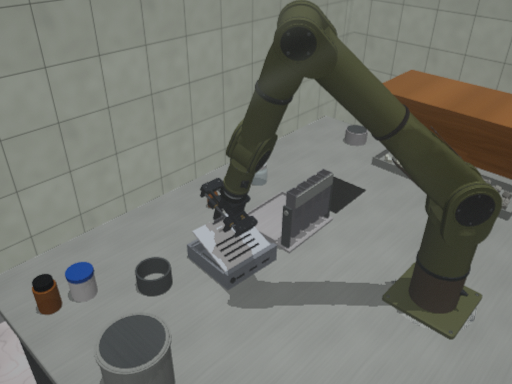

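Emit:
send_rows:
  moves: [0, 0.005, 0, 0, 0, 0, 0, 0.01, 0, 0, 0, 0, 0, 0.016, 0, 0, 0, 0, 0, 0.023, 0, 0, 0, 0, 0, 0.03, 0, 0, 0, 0]

```text
clock: 8.83
tool_pos: [0.5898, 0.2691, 0.1424]
eef_rot: [0.715, 0.672, 0.131, 0.142]
contact_force: [-1.0, -0.2, -0.8]
opening: 0.405
```

```bash
python3 - <<'E'
from h import *
s=st()
Rm=R.from_quat(s['eef_rot']).as_matrix()
print('tongue',s['tool_pos']-.1435*Rm[:,1]+.0332*Rm[:,2])
E
```

```text
t 8.83 pos [0.5898 0.2691 0.1424] q [-0.658  0.813  0.081  1.914  1.028  0.213 -1.663] F [-1.  -0.2 -0.8] open 0.405
R
 [[ 0.062  0.924  0.377]
 [ 0.998 -0.056 -0.026]
 [-0.003  0.378 -0.926]]
tongue [0.46969355 0.27631524 0.05740523]
```

Emit:
send_rows:
  moves: [0, 0.01, -0.02, 3, 0, 0, 0, 0.02, -0.045, 8, 0, 0, 0, 0.035, -0.08, 13, 0, 0, 0, 0.047, -0.11, 18, 0, 0, 0, 0.06, -0.14, 22, 0, 0]

```text
clock: 9.25
tool_pos: [0.592, 0.2677, 0.2858]
eef_rot: [0.728, 0.685, -0.001, -0.003]
contact_force: [2.4, -0.1, -2.7]
opening: 0.408
```

```bash
python3 - <<'E'
from h import *
s=st();to((.60,.1,.33),yawR(84))
snap('side','s5.png')
E
```

```text
t 9.25 pos [0.592  0.2677 0.2858] q [-0.194  0.75  -0.586  1.442  0.435  1.083 -0.922] F [ 2.4 -0.1 -2.7] open 0.408
R
 [[ 0.06   0.998 -0.005]
 [ 0.998 -0.06   0.003]
 [ 0.003 -0.005 -1.   ]]
shift [-0.1668  0.0179 -0.0447] turn [-0.31 -0.14  2.53]
```

View pics/s5.png

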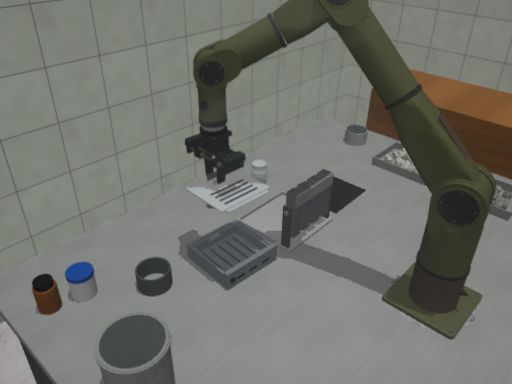

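Emit:
send_rows:
  moves: [-0.03, 0.003, -0.012, 0, 0, 0, -0.065, 0.007, -0.025, 0, 0, 1, -0.1, 0.011, -0.035, 0, 0, 2, -0.135, 0.015, -0.042, 0, 0, 2, -0.17, 0.018, -0.045, 0, 0, 3]

```text
clock: 9.72
tool_pos: [0.6046, 0.0954, 0.3397]
eef_rot: [0.748, 0.664, 0.006, -0.004]
contact_force: [-0.2, -0.9, -1.2]
opening: 0.406
```

Emit:
send_rows:
  moves: [-0.035, 0, 0, 0, 0, 1, -0.07, 0, 0, 0, 0, 2, -0.108, 0, 0, 0, 0, 3, -0.145, 0, 0, 0, 0, 4, -0.18, 0, 0, 0, 0, 5]

```text
clock: 10.13
tool_pos: [0.5826, -0.0857, 0.3371]
eef_rot: [0.776, 0.631, 0.007, -0.007]
contact_force: [-0.0, -0.5, -1.8]
opening: 0.406
```

```bash
python3 - <<'E'
from h import *
s=st()
c=np.array([.537,-.257,.0]);a=np.radians(-15)
to((c[0]+.0565*np.cos(a),c[1]+.0565*np.sin(a),.15),yawR(75))
E
```

```text
t 10.13 pos [ 0.5826 -0.0857  0.3371] q [ 0.425  0.611 -0.611  1.569  0.362  1.076 -0.478] F [-0.  -0.5 -1.8] open 0.406
R
 [[ 0.204  0.979  0.002]
 [ 0.979 -0.204  0.019]
 [ 0.019 -0.002 -1.   ]]
shift [-0.1837  0.047   0.1836] turn [-0.12 -1.09  3.23]
```

Emit:
send_rows:
  moves: [-0.035, 0.01, 0, 0, 0, 1, -0.075, 0.02, 0, 0, -0.5, 2, -0.11, 0.03, 0.01, 0, -1, 3, -0.145, 0.04, 0.04, 0, -1, 3, -0.18, 0.047, 0.07, 0, -1, 3]

```text
clock: 10.55
tool_pos: [0.5927, -0.2646, 0.2708]
eef_rot: [0.792, 0.61, 0.003, -0.002]
contact_force: [0.7, 0.8, -1.3]
opening: 0.407
```

Emit:
send_rows:
  moves: [0, 0, 0.025, 0, 0, 0, 0, 0, 0.05, 0, 0, 0, 0, 0, 0.07, 0, 0, 0, 0, 0, 0.09, 0, 0, 0, 0, 0, 0.1, 0, 0, 0]

```text
clock: 10.97
tool_pos: [0.5912, -0.2641, 0.1679]
eef_rot: [0.792, 0.61, 0.003, -0.005]
contact_force: [-0.9, 0.1, -1.4]
opening: 0.41
```

```bash
python3 - <<'E'
from h import *
s=st()
c=np.array([.537,-.257,.0]);a=np.radians(-15)
to((c[0]+.0565*np.cos(a),c[1]+.0565*np.sin(a),.056),yawR(75))
snap('scene','c6.png')
E
```

```text
t 10.97 pos [ 0.5912 -0.2641  0.1679] q [ 0.618  0.875 -0.507  1.559  0.505  0.845 -0.335] F [-0.9  0.1 -1.4] open 0.41
R
 [[ 0.255  0.967 -0.001]
 [ 0.967 -0.255  0.012]
 [ 0.012 -0.004 -1.   ]]
shift [-0.0085  0.0027  0.1118] turn [-0.25 -0.66  0.24]
```

View pics/c6.png

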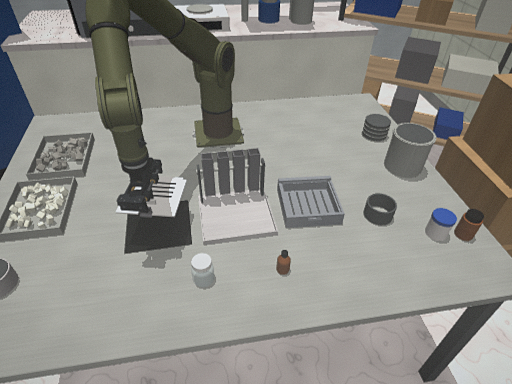

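Emit:
send_rows:
  moves: [-0.004, 0.001, 0.02, 0, 0, 0, -0.008, 0.002, 0.045, 0, -0.6, 0, -0.008, 0.003, 0.07, 0, -0.6, 0, -0.008, 0.003, 0.09, 0, -0.6, 0, -0.008, 0.003, 0.1, 0, -0.6, 0]

```text
clock: 11.43
tool_pos: [0.5905, -0.2713, 0.0651]
eef_rot: [0.792, 0.61, -0.002, -0.004]
contact_force: [-0.1, -0.2, -1.7]
opening: 0.407
```

```bash
python3 - <<'E'
from h import *
s=st()
c=np.array([.537,-.257,.0]);a=np.radians(-15)
to((c[0]+.0565*np.cos(a),c[1]+.0565*np.sin(a),.051),yawR(75))
snap('scene','c7.png');snap('side','s7.png');
a=cv2.imread('pics/c7.png')[130:270,80:240];b=cv2.imread('pics/s7.png')[110:250,270:430]
cv2.imwrite('pics/cs7.png',np.hstack([cv2.resize(a,(400,350)),cv2.resize(b,(400,350))]))
E
```

```text
t 11.43 pos [ 0.5905 -0.2713  0.0651] q [ 0.585  1.013 -0.43   1.589  0.593  0.682 -0.396] F [-0.1 -0.2 -1.7] open 0.407
R
 [[ 0.255  0.967 -0.008]
 [ 0.967 -0.255  0.004]
 [ 0.002 -0.009 -1.   ]]
shift [-0.0001  0.0013  0.0141] turn [-0.49 -0.14  0.23]
```

View pics/cs7.png

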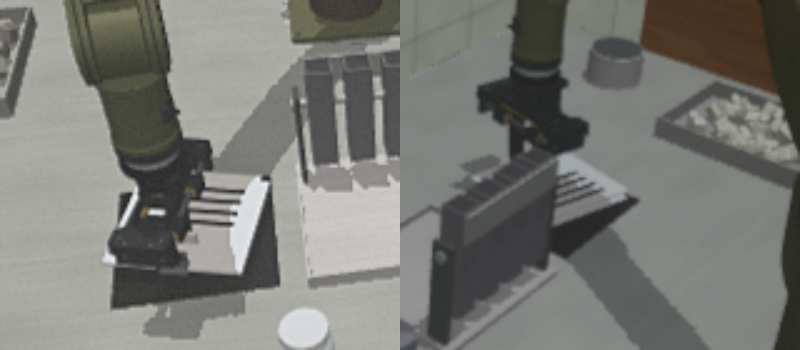

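Emit:
send_rows:
  moves: [0, 0.001, 0.005, 0, 0, 0, 0, 0.001, 0.01, -0.4, 0, 0, 0, 0.001, 0.012, -0.4, 0, 0, 0, 0.001, 0.013, -0.4, 0, 0, 0, 0.001, 0.0135, -0.4, 0, 0]

```text
clock: 11.95
tool_pos: [0.5916, -0.2715, 0.0528]
eef_rot: [0.792, 0.61, 0.0, -0.001]
contact_force: [0.5, 0.6, -1.5]
opening: 0.407
```

Emit:
send_rows:
  moves: [0, 0, 0, 0, 0, 0, 0, 0, 0, 0, 0, 0, 0, 0, 0, 0, 0, 0, 0, 0, 0, 0, 0, 0, 0, 0, 0, 0, 0, 0]
  claw: -1

```text
clock: 12.37
tool_pos: [0.5918, -0.2715, 0.0531]
eef_rot: [0.792, 0.61, 0.001, -0.001]
contact_force: [-0.8, -0.6, -0.4]
opening: 0.762
```

Emit:
send_rows:
  moves: [0, 0, 0, 0, 0, 0, 0, 0, 0, 0, 0, 0, 0, 0, 0, 0, 0, 0, 0, 0, 0, 0, 0, 0, 0, 0, 0, 0, 0, 0]

```text
clock: 12.78
tool_pos: [0.5918, -0.2715, 0.0531]
eef_rot: [0.792, 0.61, 0.0, -0.001]
contact_force: [1.4, -1.0, -0.1]
opening: 1.001
```

```bash
python3 - <<'E'
from h import *
s=st()
E
```

```text
t 12.78 pos [ 0.5918 -0.2715  0.0531] q [ 0.579  1.029 -0.418  1.594  0.608  0.652 -0.409] F [ 1.4 -1.  -0.1] open 1.001
R
 [[ 0.255  0.967 -0.   ]
 [ 0.967 -0.255  0.002]
 [ 0.002 -0.    -1.   ]]
```

Retreat up, then check the cover.

Emit:
send_rows:
  moves: [0, 0, -0.02, 0, 0, 0, 0, 0, -0.055, 0, 0, 0, 0, 0, -0.095, 0, 0, 0, 0, 0, -0.135, 0, 0, 0, 0, 0, -0.175, 0, 0, 0]

```text
clock: 13.2
tool_pos: [0.5914, -0.2716, 0.2297]
eef_rot: [0.792, 0.611, 0.0, -0.001]
contact_force: [0.0, -1.5, -0.1]
opening: 1.0
```

Emit:
send_rows:
  moves: [0, -0.03, -0.03, 0, 0, 0, 0, -0.065, -0.055, 0, 0, 0, 0.01, -0.1, -0.075, 0, 0, 0, 0.015, -0.13, -0.09, 0, 0, 0, 0.02, -0.16, -0.1, 0, 0, 0]

```text
clock: 13.62
tool_pos: [0.4406, -0.2108, 0.3317]
eef_rot: [0.792, 0.611, 0.001, 0.0]
contact_force: [-0.9, 0.7, 0.8]
opening: 1.004
```

```bash
python3 - <<'E'
from h import *
s=st()
p=snap('scene','c8.png')
for k,z in dict(cover_centre=.004,mat=0).items():
    for o in imaging.pinpoint(k,p)[:2]:
        u,v=o['point'][0]*512,o['point'][1]*384;print(k,o['score'],atz(p,u,v,z))
w=cloud(p).reshape(-1,3);w=w[~np.isnan(w[:,0])]
c=w[(w[:,0]>.4)&(w[:,0]<.68)&(w[:,1]>-.38)&(w[:,1]<-.13)]
t=c[(c[:,2]>.012)&(c[:,2]<.03)];print(t.mean(0),np.percentile(t,[1,99],axis=0),[np.round(x,1) for x in cv2.minAreaRect(t[:,:2].astype(np.float32)*1000)])
A=np.c_[t[:,:2],np.ones(len(t))];print(np.linalg.lstsq(A,t[:,2],rcond=None)[0])
E
```

```text
t 13.62 pos [ 0.4406 -0.2108  0.3317] q [ 0.774  0.473 -0.641  1.86   0.348  0.921 -0.284] F [-0.9  0.7  0.8] open 1.004
R
 [[ 0.254  0.967  0.001]
 [ 0.967 -0.254  0.001]
 [ 0.001  0.001 -1.   ]]
cover_centre 0.86 [ 0.54297065 -0.25253586  0.004     ]
[ 0.53863182 -0.2580754   0.01983308] [[ 0.44291521 -0.35556533  0.01497371]
 [ 0.63073017 -0.16342833  0.02600447]] [array([ 531.5, -257.1]), array([181.1, 180.4]), np.float64(75.9)]
[ 0.00467122 -0.00168269  0.01688276]
```

View pics/c8.png

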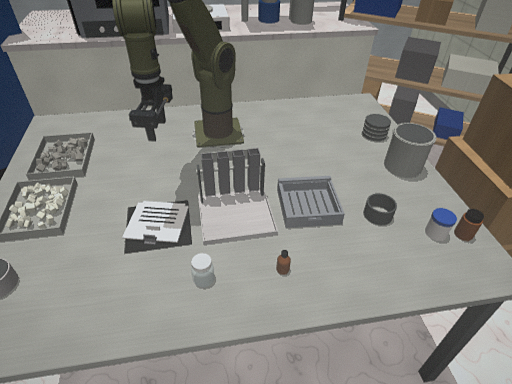

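```bash
cat > tip.py <<'E'
import numpy as np
H=np.array([.443,.14]);h=.042
def tcp(th,al):
    th,al=np.radians(th),np.radians(al);c,s=np.cos(th),np.sin(th)
    P=np.array([-.023*c+h*s,.023*s+h*c]);n=np.array([-c,s]);f=np.array([-np.sin(al),-np.cos(al)])
    return H+P+n*.009*abs(np.cos(th-al))-.025*f
if __name__=='__main__':
    for th,al in[(0,0),(15,0),(30,0),(45,0),(60,0),(75,0),(90,2),(100,7),(110,12),(120,17),(127,21),(134,25),(138,28)]:
        print(th,al,tcp(th,al).round(4))
E
python3 tip.py; python3 -c "
from h import *
to((.40,.007,.30),yawR(1))"
```

```text
0 0 [0.411 0.207]
15 0 [0.4233 0.2138]
30 0 [0.4373 0.2168]
45 0 [0.4519 0.2155]
60 0 [0.4656 0.2098]
75 0 [0.477  0.2003]
90 2 [0.4859 0.1883]
100 7 [0.4915 0.1806]
110 12 [0.496  0.1729]
120 17 [0.4992 0.1646]
127 21 [0.5008 0.1584]
134 25 [0.5018 0.1521]
138 28 [0.5022 0.1483]
shift [ 0.201  -0.0947  0.0312] turn [-1.000e-02 -0.000e+00  7.429e+01]
```

Emit:
send_rows:
  moves: [0.015, -0.005, 0, 0, 0, 6, 0.03, -0.015, 0, 0, 0, 13, 0.05, -0.025, 0, 0, 0, 20, 0.07, -0.035, 0, 0, 0, 27, 0.09, -0.045, 0, 0, 0, 34]
  claw: 1
  grip_force: 20

```text
clock: 14.18
tool_pos: [0.4209, -0.1124, 0.3307]
eef_rot: [0.937, 0.349, 0.0, -0.0]
contact_force: [-0.2, -0.3, 0.4]
opening: 0.645
```

```bash
python3 -c "
from h import *
st();to((.40,.007,.30),yawR(1))"
```

```text
t 14.18 pos [ 0.4209 -0.1124  0.3307] q [ 0.507  0.375 -0.495  2.001  0.239  0.821 -0.979] F [-0.2 -0.3  0.4] open 0.645
R
 [[ 0.756  0.655  0.001]
 [ 0.655 -0.756  0.001]
 [ 0.001 -0.    -1.   ]]
shift [ 0.0623 -0.1039  0.0308] turn [-3.00e-02 -5.00e-02  3.99e+01]
```

Emit:
send_rows:
  moves: [0.012, -0.02, 0, 0, 0, 7, 0.025, -0.04, 0, 0, 0, 14, 0.037, -0.06, 0, 0, 0, 21, 0.05, -0.08, 0.01, 0, 0, 28, 0.058, -0.1, 0.02, 0, 0, 35]

```text
clock: 14.6
tool_pos: [0.4014, 0.003, 0.3106]
eef_rot: [0.999, 0.049, 0.002, -0.001]
contact_force: [1.1, 0.0, 0.6]
opening: 0.271
```

```bash
python3 -c "
from h import *
st();to((.398,.007,.207),yawR(1))"
```

```text
t 14.6 pos [0.4014 0.003  0.3106] q [ 0.133  0.341 -0.348  2.125  0.177  0.699 -1.805] F [1.1 0.  0.6] open 0.271
R
 [[ 0.995  0.097  0.004]
 [ 0.097 -0.995  0.002]
 [ 0.004 -0.001 -1.   ]]
shift [-0.0034 -0.0042  0.1036] turn [-0.09 -0.21  4.59]
```

Emit:
send_rows:
  moves: [-0.003, -0.002, 0.02, 0, 0, 2, -0.003, -0.004, 0.045, 0, 0, 4, -0.003, -0.004, 0.07, 0, 0, 4.5, -0.003, -0.004, 0.09, 0, 0, 4.5, -0.003, -0.004, 0.103, 0, 0, 4.5]

```text
clock: 15.02
tool_pos: [0.3991, 0.0073, 0.2053]
eef_rot: [1.0, 0.01, 0.001, -0.001]
contact_force: [-0.3, 0.2, -0.5]
opening: 0.007
```

```bash
python3 -c "
from h import *
st();to((.411,.007,.207),yawR(1));snap('side','s9.png')"
```

```text
t 15.02 pos [0.3991 0.0073 0.2053] q [ 0.007  0.533 -0.211  2.277  0.306  0.355 -2.014] F [-0.3  0.2 -0.5] open 0.007
R
 [[ 1.     0.02   0.002]
 [ 0.02  -1.     0.002]
 [ 0.002 -0.002 -1.   ]]
shift [ 0.0119  0.0006 -0.0017] turn [-0.1  -0.11  0.16]
```

View pics/s9.png

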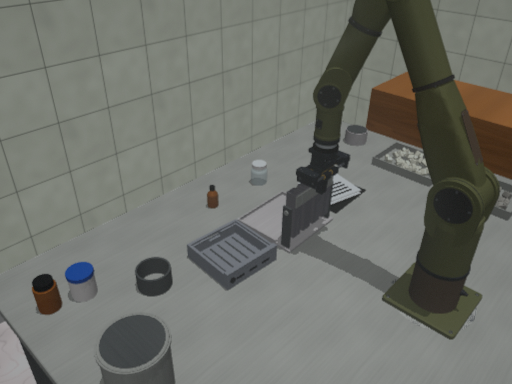

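Emit:
send_rows:
  moves: [0.012, 0, -0.002, 0, 0, 0, 0.02, 0, -0.006, 0, 0, 0, 0.029, 0, -0.0095, 0, 0, 0, 0.038, 0, -0.0115, 0, 0, 0, 0.048, 0, -0.011, 0, 0, 0]

```text
clock: 15.48
tool_pos: [0.4433, 0.0076, 0.2143]
eef_rot: [1.0, 0.01, -0.005, 0.0]
contact_force: [-7.7, -0.0, 0.4]
opening: 0.009
```

```bash
python3 -c "
from h import *
from tip import tcp
st()
for th,al in((50,0),(60,0),(70,0),(80,0),(90,2)):
    t=tcp(th,al);print(th);to((t[0],.007,t[1]),yawR(1))
a=snap('side','s10.png')"
```

```text
t 15.48 pos [0.4433 0.0076 0.2143] q [ 0.041  0.558 -0.248  2.136  0.278  0.488 -1.968] F [-7.7 -0.   0.4] open 0.009
R
 [[ 1.    0.02 -0.01]
 [ 0.02 -1.   -0.  ]
 [-0.01  0.   -1.  ]]
50
shift [0.0133 0.0009 0.0001] turn [0.01 0.57 0.17]
60
shift [0.0223 0.0011 0.0043] turn [0.01 0.57 0.17]
70
shift [0.0303 0.0013 0.0101] turn [0.01 0.57 0.17]
80
shift [0.0369 0.0014 0.0175] turn [0.01 0.57 0.17]
90
shift [0.0428 0.0015 0.0256] turn [0.01 0.57 0.17]
```

View pics/s10.png

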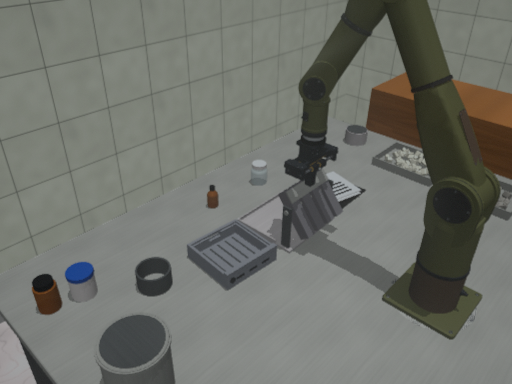

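Emit:
send_rows:
  moves: [0.013, 0, 0, 0, 0, 0, 0.0225, 0, 0.0043, 0, 0, 0, 0.0305, 0, 0.01, 0, 0, 0, 0.037, 0, 0.0175, 0, 0, 0, 0.043, 0, 0.0256, 0, 0, 0]

```text
clock: 15.95
tool_pos: [0.4875, 0.0082, 0.1881]
eef_rot: [1.0, 0.01, -0.005, 0.0]
contact_force: [-5.6, -1.6, 9.0]
opening: 0.002
```

```bash
python3 -c "
from h import *
from tip import tcp
st()
for th,al in((98,6),(106,10),(114,14),(121,17),(127,20),(134,25),(138,28)):
    t=tcp(th,al);print(th,al);a=np.radians(al);to((t[0],.007,t[1]),R.from_rotvec([0,a,0])*yawR(1))
a=snap('side','s11.png')"
```

```text
t 15.95 pos [0.4875 0.0082 0.1881] q [ 0.035  0.645 -0.232  2.037  0.291  0.501 -1.962] F [-5.6 -1.6  9. ] open 0.002
R
 [[ 1.     0.02  -0.011]
 [ 0.02  -1.    -0.001]
 [-0.011  0.001 -1.   ]]
98 6
shift [0.003  0.0013 0.006 ] turn [ 0.16 -5.39  0.13]
106 10
shift [0.0069 0.0014 0.012 ] turn [ 0.24 -9.39  0.13]
114 14
shift [0.0101 0.0014 0.0184] turn [  0.31 -13.39   0.13]
121 17
shift [0.012  0.0014 0.0241] turn [  0.37 -16.39   0.12]
127 20
shift [0.0133 0.0015 0.0293] turn [  0.42 -19.39   0.12]
134 25
shift [0.0146 0.0015 0.0358] turn [  0.51 -24.39   0.12]
138 28
shift [0.0151 0.0015 0.0396] turn [  0.57 -27.39   0.12]
```

View pics/s11.png

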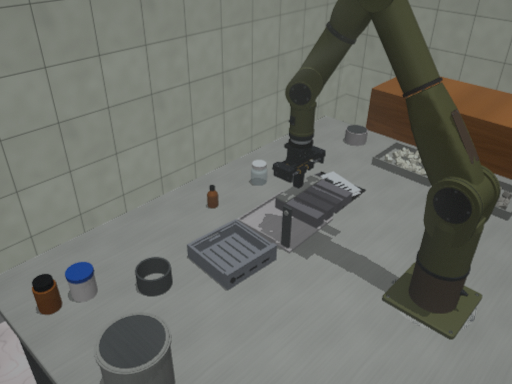

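Emit:
send_rows:
  moves: [0.003, 0, 0.006, 0, -5.4, 0, 0.007, 0, 0.012, 0, -9.4, 0, 0.01, 0, 0.0185, 0, -13.4, 0, 0.012, 0, 0.024, 0, -16.4, 0, 0.013, 0, 0.0295, 0, -19.4, 0]

```text
clock: 16.42
tool_pos: [0.5028, 0.0086, 0.1586]
eef_rot: [0.985, 0.009, -0.174, 0.002]
contact_force: [-1.1, -0.3, 12.4]
opening: 0.01
```

```bash
python3 -c "
from h import *
from tip import tcp
st()
for th,al in((130,22),(132,23),(134,25),(137,27)):
    t=tcp(th,al);print(th,al);a=np.radians(al);to((t[0],.007,t[1]),R.from_rotvec([0,a,0])*yawR(1))
a=snap('side','s12.png')"
```

```text
t 16.42 pos [0.5028 0.0086 0.1586] q [ 0.068  0.836 -0.288  1.722  0.198  0.965 -1.859] F [-1.1 -0.3 12.4] open 0.01
R
 [[ 0.939  0.019 -0.342]
 [ 0.018 -1.    -0.007]
 [-0.342  0.    -0.94 ]]
130 22
shift [-0.0008  0.0016  0.0031] turn [ 0.43 -1.98  0.02]
132 23
shift [0.0001 0.0016 0.0047] turn [ 0.45 -2.98  0.02]
134 25
shift [0.0012 0.0016 0.0064] turn [ 0.48 -4.98  0.01]
137 27
shift [0.0024 0.0016 0.009 ] turn [ 0.52 -6.98  0.01]
```

View pics/s12.png

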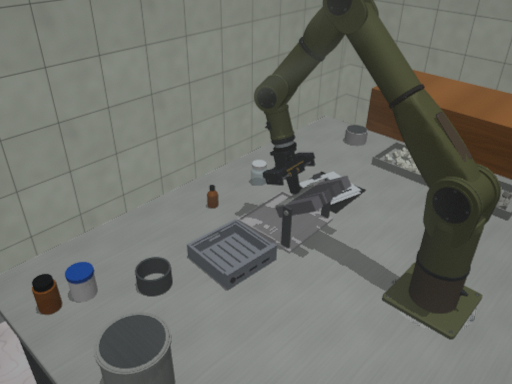

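Emit:
send_rows:
  moves: [-0.0005, 0, 0.003, 0, -2, 0, 0, 0, 0.005, 0, -3, 0, 0.001, 0, 0.007, 0, -5, 0, 0.0024, 0, 0.0095, 0, -7, 0, 0.0024, 0, 0.0095, 0, -7, 0]

```text
clock: 16.88
tool_pos: [0.5061, 0.0088, 0.1471]
eef_rot: [0.973, 0.009, -0.233, 0.002]
contact_force: [2.8, -0.2, 7.3]
opening: 0.005
```

Emit:
send_rows:
  moves: [0, 0, 0, 0, 0, 0, 0, 0, 0, 0, 0, 0, 0, 0, 0, 0, 0, 0, 0, 0, 0, 0, 0, 0, 0, 0, 0, 0, 0, 0]

```text
clock: 17.3
tool_pos: [0.5085, 0.009, 0.1481]
eef_rot: [0.973, 0.008, -0.23, 0.002]
contact_force: [2.0, -0.2, 8.3]
opening: 0.004
```

Emit:
send_rows:
  moves: [0, 0, 0, 0, 0, 0, 0, 0, 0, 0, 0, 0, 0, 0, 0, 0, 0, 0, 0, 0, 0, 0, 0, 0, 0, 0, 0, 0, 0, 0]

```text
clock: 17.72
tool_pos: [0.5104, 0.0092, 0.1491]
eef_rot: [0.974, 0.008, -0.229, 0.001]
contact_force: [1.1, -0.3, 8.1]
opening: 0.005
```

Emit:
send_rows:
  moves: [0, 0, 0, 0, 0, 0, 0, 0, 0, 0, 0, 0, 0, 0, 0, 0, 0, 0, 0, 0, 0, 0, 0, 0, 0, 0, 0, 0, 0, 0]

```text
clock: 18.13
tool_pos: [0.5121, 0.0093, 0.15]
eef_rot: [0.974, 0.008, -0.227, 0.001]
contact_force: [1.2, -0.6, 6.6]
opening: 0.008
```

```bash
python3 -c "
from h import *
st()
a=snap('side','s13.png');b=snap('scene','c13.png')
a=cv2.imread('pics/c13.png')[120:270,150:310];b=cv2.imread('pics/s13.png')[140:290,200:360]
cv2.imwrite('pics/cs13.png',np.hstack([cv2.resize(a,(400,375)),cv2.resize(b,(400,375))]))
"
```

```text
t 18.13 pos [0.5121 0.0093 0.15  ] q [ 0.064  0.908 -0.287  1.604  0.175  1.118 -1.836] F [ 1.2 -0.6  6.6] open 0.008
R
 [[ 0.897  0.016 -0.442]
 [ 0.015 -1.    -0.006]
 [-0.442 -0.001 -0.897]]
```

View pics/cs13.png

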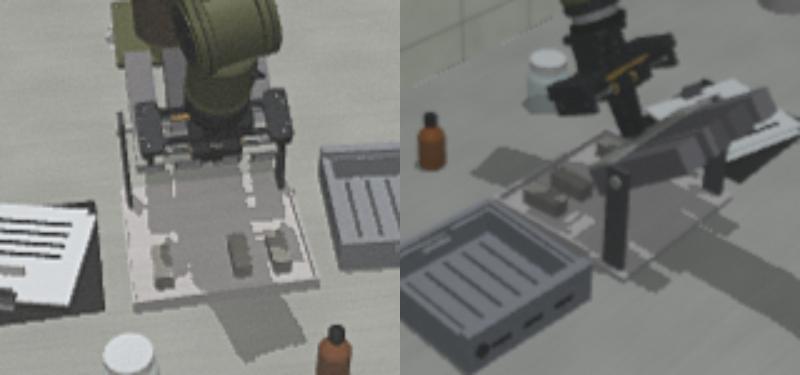

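Emit:
send_rows:
  moves: [-0.001, 0, 0.002, 0, 0, 0, -0.003, 0, 0.004, 0, 0, 0, -0.004, 0, 0.006, 0, 0, 0, -0.004, 0, 0.007, 0, 0, 0, -0.004, 0, 0.007, 0, 0, 0]

```text
clock: 18.65
tool_pos: [0.5108, 0.0092, 0.1462]
eef_rot: [0.975, 0.008, -0.221, 0.001]
contact_force: [6.8, -0.5, 6.7]
opening: 0.01
```

Emit:
send_rows:
  moves: [-0.001, 0, 0.001, 0, 0, 0, -0.001, 0, 0.001, 0, 0, 0, -0.001, 0, 0.001, 0, 0, 0, -0.001, 0, 0.001, 0, 0, 0, -0.001, 0, 0.001, 0, 0, 0]

```text
clock: 19.07
tool_pos: [0.5125, 0.0093, 0.1466]
eef_rot: [0.976, 0.007, -0.218, 0.001]
contact_force: [2.3, -0.5, 6.6]
opening: 0.008
```

Emit:
send_rows:
  moves: [-0.001, 0, 0.001, 0, 0, 0, -0.001, 0, 0.001, 0, 0, 0, -0.001, 0, 0.001, 0, 0, 0, -0.001, 0, 0.001, 0, 0, 0, -0.001, 0, 0.001, 0, 0, 0]

```text
clock: 19.48
tool_pos: [0.5132, 0.0093, 0.147]
eef_rot: [0.976, 0.007, -0.216, 0.0]
contact_force: [1.4, -1.3, 7.1]
opening: 0.005
```

```bash
python3 -c "
from h import *
from tip import tcp
st()
for th,al in((127,20),(115,14),(105,9),(95,4),(85,0),):
    t=tcp(th,al);print(th,al);a=np.radians(al);to((t[0],.007,t[1]),R.from_rotvec([0,a,0])*yawR(1))
a=snap('side','s14.png')"
```

```text
t 19.48 pos [0.5132 0.0093 0.147 ] q [ 0.065  0.903 -0.286  1.621  0.179  1.085 -1.84 ] F [ 1.4 -1.3  7.1] open 0.005
R
 [[ 0.906  0.014 -0.422]
 [ 0.014 -1.    -0.004]
 [-0.422 -0.002 -0.906]]
127 20
shift [-0.0164  0.0021 -0.0052] turn [ 0.14  4.98 -0.19]
115 14
shift [-0.0234  0.0021 -0.0132] turn [ 0.05 10.98 -0.18]
105 9
shift [-0.0304  0.002  -0.0188] turn [-0.03 15.98 -0.17]
95 4
shift [-0.0381  0.0019 -0.0234] turn [-0.11 20.98 -0.16]
85 0
shift [-0.0468  0.0018 -0.0282] turn [-0.17 24.98 -0.15]
```

View pics/s14.png

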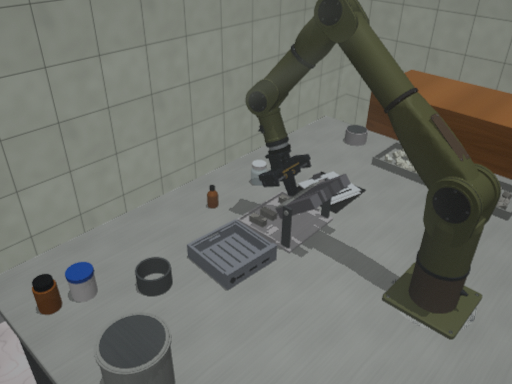

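Emit:
send_rows:
  moves: [-0.008, 0, -0.003, 0, 3, 0, -0.0164, 0, -0.006, 0, 5, 0, -0.02, 0, -0.0095, 0, 8, 0, -0.0235, 0, -0.013, 0, 11, 0, -0.03, 0, -0.019, 0, 16, 0]

```text
clock: 19.95
tool_pos: [0.5014, 0.0098, 0.1783]
eef_rot: [0.998, 0.007, -0.07, -0.002]
contact_force: [6.1, -2.2, 5.6]
opening: 0.007
```

```bash
python3 -c "
from h import *
from tip import tcp
st()
for th,al in((95,4),(85,0),(75,0),(65,0),(55,0),(45,0),(30,0)):
    t=tcp(th,al);print(th,al);a=np.radians(al);to((t[0],.007,t[1]),R.from_rotvec([0,a,0])*yawR(1))
a=snap('side','s15.png')"
```

```text
t 19.95 pos [0.5014 0.0098 0.1783] q [ 0.065  0.719 -0.276  1.893  0.242  0.703 -1.912] F [ 6.1 -2.2  5.6] open 0.007
R
 [[ 0.99   0.013 -0.14 ]
 [ 0.014 -1.     0.003]
 [-0.139 -0.005 -0.99 ]]
95 4
shift [-0.0136  0.0026 -0.0042] turn [-0.22  4.02 -0.22]
85 0
shift [-0.0205  0.0024 -0.0113] turn [-0.29  8.02 -0.23]
75 0
shift [-0.0273  0.0023 -0.0184] turn [-0.29  8.02 -0.23]
65 0
shift [-0.0354  0.0022 -0.024 ] turn [-0.29  8.02 -0.23]
55 0
shift [-0.0446  0.0021 -0.0279] turn [-0.29  8.02 -0.23]
45 0
shift [-0.0542  0.0019 -0.0299] turn [-0.29  8.02 -0.23]
30 0
shift [-0.0689  0.0017 -0.0291] turn [-0.29  8.02 -0.23]
```

View pics/s15.png

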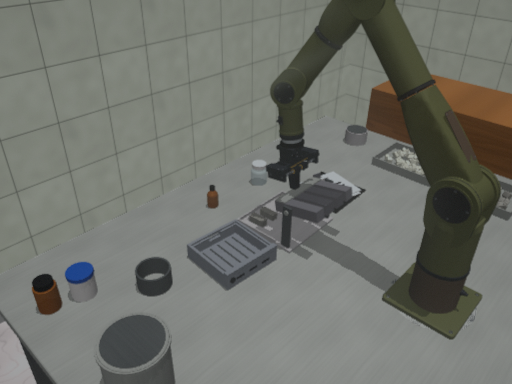

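Emit:
send_rows:
  moves: [-0.008, 0, -0.004, 0, 2, 0, -0.015, 0, -0.008, 0, 4, 0, -0.021, 0, -0.013, 0, 6, 0, -0.0275, 0, -0.019, 0, 8, 0, -0.0355, 0, -0.024, 0, 8, 0]

```text
clock: 20.42
tool_pos: [0.4677, 0.0095, 0.2106]
eef_rot: [1.0, 0.007, 0.004, -0.002]
contact_force: [0.1, 0.6, 3.6]
opening: 0.004
```

Emit:
send_rows:
  moves: [-0.008, 0, -0.004, 0, 0, 0, -0.016, 0, -0.006, 0, 0, 0, -0.026, 0, -0.008, 0, 0, 0, -0.036, 0, -0.008, 0, 0, 0, -0.046, 0, -0.006, 0, 0, 0]

```text
clock: 20.83
tool_pos: [0.4211, 0.0088, 0.2162]
eef_rot: [1.0, 0.007, 0.004, -0.002]
contact_force: [0.4, 0.2, 0.8]
opening: 0.002
```

```bash
python3 -c "
from h import *
from tip import tcp
st()
for th,al in((30,0),(15,0),(0,0)):
    t=tcp(th,al);print(th,al);a=np.radians(al);to((t[0],.007,t[1]),R.from_rotvec([0,a,0])*yawR(1))
a=snap('side','s16.png')"
```

```text
t 20.83 pos [0.4211 0.0088 0.2162] q [ 0.032  0.528 -0.241  2.209  0.289  0.424 -1.997] F [0.4 0.2 0.8] open 0.002
R
 [[ 1.     0.015  0.008]
 [ 0.015 -1.     0.005]
 [ 0.008 -0.005 -1.   ]]
30 0
shift [ 0.0163  0.002  -0.0005] turn [-0.26 -0.44 -0.16]
15 0
shift [0.0022 0.0018 0.0024] turn [-0.26 -0.44 -0.16]
0 0
shift [-0.0102  0.0017  0.0091] turn [-0.26 -0.44 -0.16]
```

View pics/s16.png

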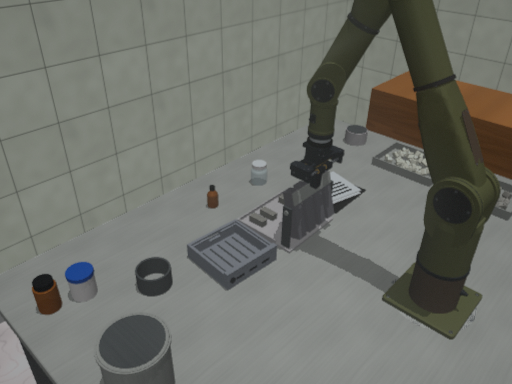

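Rack nearly upright; back off and rise, opening the gripper.

Emit:
send_rows:
  moves: [-0.01, 0, 0, 0, 0, 0, -0.023, 0, 0.002, 0, 0, 0, -0.025, 0, -0.02, 0, 0, 0, -0.023, 0, -0.06, 0, 0, 0, -0.02, 0, -0.1, 0, 0, 0]
  claw: -1

```text
clock: 21.3
tool_pos: [0.3961, 0.0079, 0.3158]
eef_rot: [1.0, 0.008, -0.002, -0.002]
contact_force: [2.5, -0.1, -0.3]
opening: 0.361
```

```bash
python3 -c "
from h import *
st()
p=snap('scene','c17.png');q=snap('side','s17.png')
import pickle;pickle.dump((p,q),open('p17.pkl','wb'))
for n,x in(('scene',p),('side',q)):
  w=cloud(x)
  for k in('prism1_mid',):
    for e in imaging.silhouettes(k,x):
        c=w[e['pixels']];c=c[~np.isnan(c[:,0])];b=e['box']
        print(n,k,round(e['score'],2),e['pixels'].sum(),np.round([b[0]*512,b[1]*384]),np.round(np.percentile(c,[3,50,97],axis=0),3).tolist())
    print([ (round(o['score'],2),np.round([o['point'][0]*512,o['point'][1]*384]),atz(x,o['point'][0]*512,o['point'][1]*384,.02).round(3)) for o in imaging.pinpoint(k,x)])
a=cv2.imread('pics/c17.png')[130:260,170:340]
cv2.imwrite('pics/c17c.png',cv2.resize(a,(680,520),interpolation=2))
"
```

```text
t 21.3 pos [0.3961 0.0079 0.3158] q [ 0.13   0.329 -0.357  2.124  0.166  0.717 -1.889] F [ 2.5 -0.1 -0.3] open 0.361
R
 [[ 1.     0.016 -0.003]
 [ 0.016 -1.     0.004]
 [-0.003 -0.004 -1.   ]]
scene prism1_mid 0.49 131 [216. 227.] [[0.567, -0.082, 0.01], [0.605, -0.071, 0.03], [0.624, -0.06, 0.033]]
[(0.5, array([215., 228.]), array([ 0.6  , -0.069,  0.02 ])), (0.5, array([202., 278.]), array([ 0.787, -0.126,  0.02 ])), (0.25, array([311., 205.]), array([0.546, 0.275, 0.02 ]))]
side prism1_mid 0.71 142 [264. 218.] [[0.558, 0.05, 0.01], [0.581, 0.067, 0.026], [0.613, 0.075, 0.033]]
side prism1_mid 0.4 47 [282. 201.] [[0.586, -0.072, 0.01], [0.602, -0.057, 0.025], [0.612, -0.052, 0.033]]
[(0.54, array([286., 204.]), array([ 0.579, -0.049,  0.02 ])), (0.34, array([264., 216.]), array([0.586, 0.06 , 0.02 ]))]
```

View pics/c17c.png

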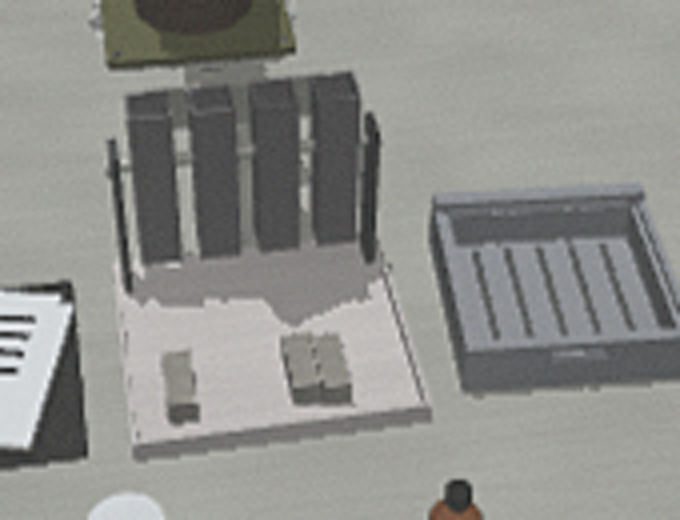

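```bash
python3 -c "
from h import *
p=snap('wrist','w18.png')
import pickle;pickle.dump(p,open('w18.pkl','wb'))
w=wcloud(p)
for e in imaging.silhouettes('prism1_mid',p):
    c=w[e['pixels']];c=c[~np.isnan(c[:,0])];b=e['box'];print(round(e['score'],2),e['pixels'].sum(),np.round([b[0]*512,b[1]*384]),np.round(np.percentile(c,[3,50,97],axis=0),3).tolist())
"
```

```text
0.86 817 [314.  26.] [[0.562, -0.08, 0.013], [0.589, -0.067, 0.033], [0.619, -0.057, 0.034]]
```

View pics/w18.png

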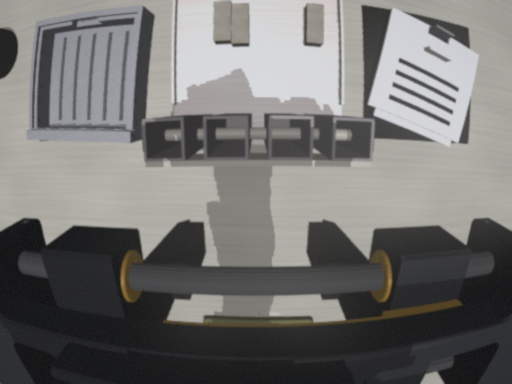

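```bash
python3 -c "
from h import *
a=cv2.imread('pics/w18.png')[105:175,135:385]
cv2.imwrite('pics/w18c.png',cv2.resize(np.clip(a.astype(float)*2,0,255).astype(np.uint8),(800,224),interpolation=2))
import pickle;p=pickle.load(open('w18.pkl','rb'));d=p['depth'];w=wcloud(p)
for c in (165,228,290,350):print(c,[np.round(w[r_,c,2],3) for r_ in range(112,165,4)])
"
```

```text
165 [np.float64(-0.0), np.float64(0.002), np.float64(0.201), np.float64(0.144), np.float64(0.146), np.float64(0.146), np.float64(0.146), np.float64(0.147), np.float64(0.148), np.float64(0.149), np.float64(0.161), np.float64(0.193), np.float64(0.201), np.float64(0.2)]
228 [np.float64(0.008), np.float64(0.201), np.float64(0.044), np.float64(0.044), np.float64(0.144), np.float64(0.147), np.float64(0.147), np.float64(0.063), np.float64(0.106), np.float64(0.141), np.float64(0.176), np.float64(0.198), np.float64(0.2), np.float64(0.2)]
290 [np.float64(0.01), np.float64(0.202), np.float64(0.06), np.float64(0.05), np.float64(0.144), np.float64(0.147), np.float64(0.147), np.float64(0.062), np.float64(0.107), np.float64(0.142), np.float64(0.176), np.float64(0.198), np.float64(0.199), np.float64(0.199)]
350 [np.float64(0.002), np.float64(0.147), np.float64(0.201), np.float64(0.145), np.float64(0.142), np.float64(0.145), np.float64(0.146), np.float64(0.144), np.float64(0.145), np.float64(0.147), np.float64(0.163), np.float64(0.194), np.float64(0.201), np.float64(0.199)]
```

View pics/w18c.png

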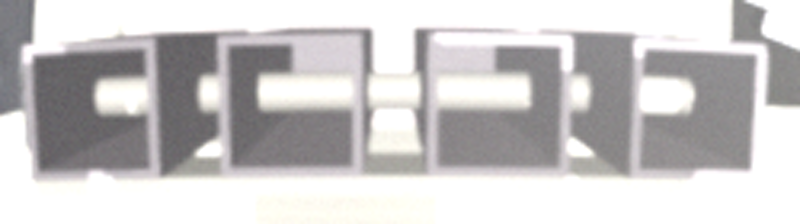

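Emit:
send_rows:
  moves: [0.02, 0, -0.005, 0, 0, 0, 0.05, 0, -0.01, 0, 0, 0, 0.08, 0, -0.01, 0, 0, 0, 0.11, 0, -0.01, 0, 0, 0, 0.13, 0, -0.01, 0, 0, 0]

```text
clock: 22.12
tool_pos: [0.5289, 0.0096, 0.3225]
eef_rot: [1.0, 0.008, -0.001, -0.002]
contact_force: [1.0, -0.4, 1.0]
opening: 0.995
```

Emit:
send_rows:
  moves: [0, 0, 0, 0, 0, 0, 0, 0, 0, 0, 0, 0, 0, 0, 0, 0, 0, 0, 0, 0, 0, 0, 0, 0, 0, 0, 0, 0, 0, 0]

```text
clock: 22.53
tool_pos: [0.5276, 0.0096, 0.3225]
eef_rot: [1.0, 0.008, -0.002, -0.002]
contact_force: [0.6, -0.0, -0.2]
opening: 0.998
```

```bash
cat >> h.py <<'E'
def prisms(p,zlo=.024,zhi=.04,box=(.45,.68,-.14,.15),pr=True):
    w=wcloud(p);m=(w[...,2]>zlo)&(w[...,2]<zhi)&(w[...,0]>box[0])&(w[...,0]<box[1])&(w[...,1]>box[2])&(w[...,1]<box[3])
    n,l,s,c=cv2.connectedComponentsWithStats(m.astype(np.uint8))
    for k in range(1,n):
        if s[k,4]>150:
            q=w[l==k];rr=cv2.minAreaRect(q[:,:2].astype(np.float32)*1000)
            print('blob',s[k].tolist(),[np.round(x,1).tolist() for x in rr],q[:,2].mean().round(4))
E
python3 -c "
from h import *
st();p=snap('wrist','w19.png')
import pickle;pickle.dump(p,open('w19.pkl','wb'))
prisms(p)
"
```

```text
t 22.53 pos [0.5276 0.0096 0.3225] q [ 0.105  0.499 -0.327  1.774  0.192  0.903 -1.86 ] F [ 0.6 -0.  -0.2] open 0.998
R
 [[ 1.     0.016 -0.003]
 [ 0.016 -1.     0.003]
 [-0.003 -0.003 -1.   ]]
blob [214, 90, 36, 47, 1489] [[590.0, 45.8], [48.4, 64.0], 89.3] 0.0329
blob [304, 93, 20, 44, 756] [[591.4, -68.6], [24.8, 60.9], 89.5] 0.0327
```

View pics/w19.png

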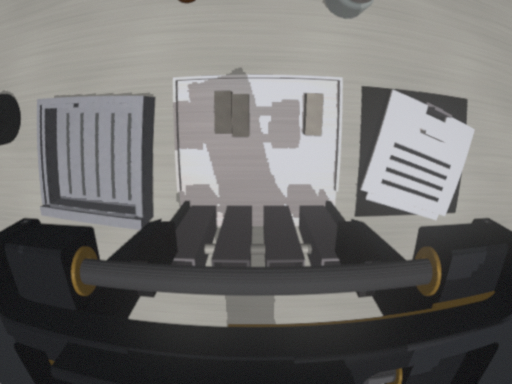

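```bash
python3 -c "
from h import *
to((.591,-.0686,.036),yawR(-0.5))
"
```

```text
shift [0.0627 0.0801 0.2862] turn [-0.18  0.16  1.39]
```

Emit:
send_rows:
  moves: [0.015, 0.02, 0.035, 0, 0, 0, 0.03, 0.04, 0.075, 0, 0, 1, 0.045, 0.06, 0.115, 0, 0, 1.4, 0.055, 0.075, 0.15, 0, 0, 1.4, 0.062, 0.08, 0.185, 0, 0, 1.4]
  claw: 0.09

```text
clock: 23.0
tool_pos: [0.5908, -0.0713, 0.1401]
eef_rot: [1.0, -0.006, -0.0, -0.001]
contact_force: [0.1, -0.2, -0.3]
opening: 0.65
```

```bash
python3 -c "
from h import *
st();to((.591,-.0686,.036),yawR(-0.5));p=snap('wrist','w20.png');prisms(p)
"
```

```text
t 23.0 pos [ 0.5908 -0.0713  0.1401] q [ 0.179  0.822 -0.238  1.758  0.309  0.599 -1.825] F [ 0.1 -0.2 -0.3] open 0.65
R
 [[ 1.    -0.012 -0.   ]
 [-0.012 -1.     0.001]
 [-0.    -0.001 -1.   ]]
shift [ 0.0002 -0.0026  0.1041] turn [-0.07  0.01 -0.17]
blob [238, 156, 31, 73, 2170] [[591.9, -68.8], [24.0, 60.1], 89.4] 0.0328
blob [94, 160, 61, 73, 3433] [[589.8, 45.4], [64.8, 49.0], 0.7] 0.0325
```

View pics/w20.png

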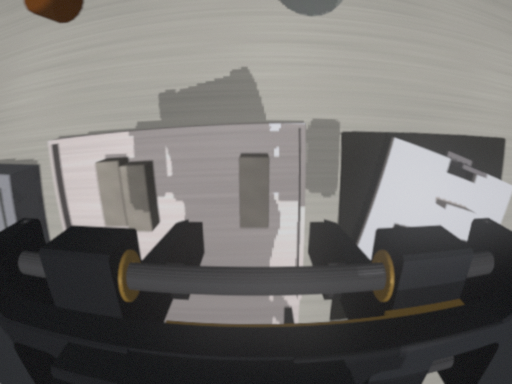

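Emit:
send_rows:
  moves: [0, -0.002, 0.02, 0, 0, 0, 0, -0.0026, 0.045, 0, 0, 0, 0, -0.0026, 0.065, 0, 0, 0, 0, -0.0026, 0.08, 0, 0, 0, 0, -0.0026, 0.085, 0, 0, 0]

```text
clock: 23.47
tool_pos: [0.5842, -0.0687, 0.0442]
eef_rot: [1.0, -0.006, -0.009, -0.001]
contact_force: [-0.6, -0.0, 0.8]
opening: 0.454
```

Emit:
send_rows:
  moves: [0, 0, 0.008, 0, 0, 0, 0, 0, 0.014, 0, 0, 0, 0, 0, 0.018, 0, 0, 0, 0, 0, 0.019, 0, 0, 0, 0, 0, 0.019, 0, 0, 0]

```text
clock: 23.88
tool_pos: [0.5841, -0.0682, 0.0333]
eef_rot: [1.0, -0.006, -0.008, -0.0]
contact_force: [-14.2, 2.5, 58.7]
opening: 0.456
```

```bash
python3 -c "
from h import *
st();to((.591,-.0686,.036),yawR(-0.5));p=snap('wrist','w21.png')
"
```

```text
t 23.88 pos [ 0.5841 -0.0682  0.0333] q [ 0.133  0.989 -0.168  1.791  0.36   0.407 -1.877] F [-14.2   2.5  58.7] open 0.456
R
 [[ 1.    -0.012 -0.015]
 [-0.012 -1.     0.001]
 [-0.015 -0.    -1.   ]]
shift [ 0.0068  0.0003 -0.0028] turn [-0.02  0.88 -0.18]
```

View pics/w21.png

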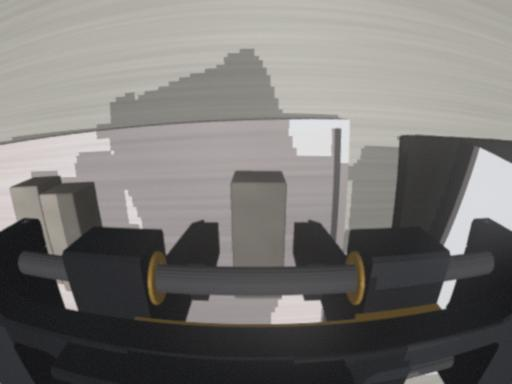

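Emit:
send_rows:
  moves: [0, 0, -0.003, 0, 0, 0, 0.003, 0, -0.005, 0, 0.5, 0, 0.006, 0, -0.005, 0, 0.9, 0, 0.007, 0, -0.005, 0, 0.9, 0, 0.007, 0, -0.005, 0, 0.9, 0]

```text
clock: 24.35
tool_pos: [0.5914, -0.0683, 0.0378]
eef_rot: [1.0, -0.006, 0.0, -0.0]
contact_force: [0.4, 0.7, 0.1]
opening: 0.455
```

```bash
python3 -c "
from h import *
st();to((.591,-.0686,.036),yawR(-0.5));p=snap('wrist','w21.png')
"
```

```text
t 24.35 pos [ 0.5914 -0.0683  0.0378] q [ 0.133  0.983 -0.168  1.784  0.36   0.405 -1.876] F [0.4 0.7 0.1] open 0.455
R
 [[ 1.    -0.012  0.   ]
 [-0.012 -1.     0.   ]
 [ 0.    -0.    -1.   ]]
shift [-0.0004  0.0003  0.0018] turn [-0.03 -0.02 -0.18]
```

Emit:
send_rows:
  moves: [0, 0, 0.001, 0, 0, 0, 0, 0, 0.001, 0, 0, 0, 0, 0, 0.001, 0, 0, 0, 0, 0, 0.001, 0, 0, 0, 0, 0, 0.001, 0, 0, 0]
  claw: 1
  grip_force: 30

```text
clock: 24.82
tool_pos: [0.5908, -0.0683, 0.0363]
eef_rot: [1.0, -0.006, -0.0, -0.0]
contact_force: [0.4, 0.9, -0.4]
opening: 0.265
```

Emit:
send_rows:
  moves: [0, 0, 0, 0, 0, 0, 0, 0, -0.005, 0, 0, 0, 0, 0, -0.02, 0, 0, 0, 0, 0, -0.04, 0, 0, 0, 0, 0, -0.06, 0, 0, 0]

```text
clock: 25.23
tool_pos: [0.5904, -0.0683, 0.0969]
eef_rot: [1.0, -0.006, -0.001, -0.0]
contact_force: [0.6, 0.4, -0.0]
opening: 0.267
```

```bash
python3 -c "
from h import *
st();to((.5284,.2714,.12),yawR(-4.1))
"
```

```text
t 25.23 pos [ 0.5904 -0.0683  0.0969] q [ 0.157  0.887 -0.21   1.776  0.333  0.515 -1.852] F [ 0.6  0.4 -0. ] open 0.267
R
 [[ 1.    -0.012 -0.002]
 [-0.012 -1.     0.001]
 [-0.002 -0.001 -1.   ]]
shift [-0.0661 -0.3389 -0.0228] turn [-0.03  0.12  3.42]
```

Emit:
send_rows:
  moves: [0, -0.03, -0.02, 0, 0, 0, 0, -0.065, -0.04, 0, 0, 0, -0.01, -0.1, -0.04, 0, 0, 1, -0.015, -0.135, -0.04, 0, 0, 1, -0.02, -0.17, -0.04, 0, 0, 2]

```text
clock: 25.65
tool_pos: [0.5722, 0.1034, 0.1381]
eef_rot: [1.0, -0.024, -0.001, -0.0]
contact_force: [0.6, -0.0, -0.9]
opening: 0.272
```

Emit:
send_rows:
  moves: [-0.01, -0.035, 0, 0, 0, 0.5, -0.02, -0.07, 0, 0, 0, 1, -0.03, -0.105, 0, 0, 0, 1, -0.04, -0.14, 0, 0, 0, 1.5, -0.046, -0.168, 0, 0, 0, 1.5]

```text
clock: 26.07
tool_pos: [0.5324, 0.2771, 0.1388]
eef_rot: [0.999, -0.035, -0.001, -0.001]
contact_force: [1.0, 0.7, -1.2]
opening: 0.269
```

```bash
python3 -c "
from h import *
st();to((.5284,.2714,.038),yawR(-4.1));p=snap('wrist','w22.png');snap('scene','c22.png')
"
```

```text
t 26.07 pos [0.5324 0.2771 0.1388] q [-0.476  0.823 -0.139  1.746  0.179  0.585 -2.362] F [ 1.   0.7 -1.2] open 0.269
R
 [[ 0.997 -0.071 -0.002]
 [-0.071 -0.997  0.003]
 [-0.002 -0.003 -1.   ]]
shift [-0.0033  0.0063  0.1008] turn [-0.15  0.11  0.05]
```

View pics/w22.png

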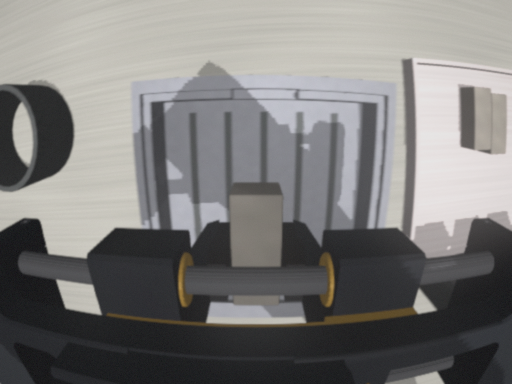

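Emit:
send_rows:
  moves: [-0.001, 0.003, 0.02, 0, 0, 0, -0.003, 0.006, 0.04, 0, 0, 0, -0.003, 0.006, 0.06, 0, 0, 0, -0.003, 0.006, 0.075, 0, 0, 0, -0.003, 0.006, 0.08, 0, 0, 0]

```text
clock: 26.58
tool_pos: [0.5271, 0.2751, 0.0571]
eef_rot: [0.999, -0.032, -0.002, -0.003]
contact_force: [-0.6, -0.1, -0.6]
opening: 0.271
```

```bash
python3 -c "
from h import *
st();to((.5284,.2714,.039),yawR(-4.1))
"
```

```text
t 26.58 pos [0.5271 0.2751 0.0571] q [-0.492  0.948 -0.111  1.786  0.206  0.419 -2.38 ] F [-0.6 -0.1 -0.6] open 0.271
R
 [[ 0.998 -0.064 -0.004]
 [-0.064 -0.998  0.005]
 [-0.005 -0.005 -1.   ]]
shift [0.0016 0.0038 0.018 ] turn [-0.29  0.26  0.44]
```

Emit:
send_rows:
  moves: [0, 0.002, 0.006, 0, 0, 0, 0.001, 0.003, 0.011, -0.3, 0.2, 0.4, 0.0015, 0.004, 0.015, -0.3, 0.2, 0.4, 0.0015, 0.004, 0.0175, -0.3, 0.2, 0.4, 0.0015, 0.004, 0.018, -0.3, 0.2, 0.4]

```text
clock: 27.0
tool_pos: [0.5285, 0.2711, 0.0391]
eef_rot: [0.999, -0.035, -0.0, 0.0]
contact_force: [0.5, 0.1, -0.6]
opening: 0.267
```

```bash
python3 -c "
from h import *
st();to((.5284,.2714,.039),yawR(-4.1))
"
```

```text
t 27.0 pos [0.5285 0.2711 0.0391] q [-0.497  0.977 -0.095  1.789  0.211  0.385 -2.388] F [ 0.5  0.1 -0.6] open 0.267
R
 [[ 0.997 -0.071 -0.001]
 [-0.071 -0.997 -0.   ]
 [-0.001  0.    -1.   ]]
shift [-0.0001 -0.0003  0.0001] turn [0.01 0.04 0.03]
```

Release (partial), then lift.

Emit:
send_rows:
  moves: [0, 0, 0.0005, 0, 0, 0, 0, 0, 0.0005, 0, 0, 0, 0, 0, 0.0005, 0, 0, 0, 0, 0, 0, 0, 0, 0, 0, 0, 0, 0, 0, 0]
  claw: 0

```text
clock: 27.42
tool_pos: [0.5287, 0.2712, 0.0394]
eef_rot: [0.999, -0.035, -0.0, -0.0]
contact_force: [-0.2, 0.0, 0.1]
opening: 0.502
```

Emit:
send_rows:
  moves: [0, 0, -0.01, 0, 0, 0, 0, 0, -0.035, 0, 0, 0, 0, 0, -0.065, 0, 0, 0, 0, 0, -0.095, 0, 0, 0, 0, 0, -0.12, 0, 0, 0]

```text
clock: 27.83
tool_pos: [0.529, 0.2713, 0.1621]
eef_rot: [0.999, -0.035, 0.001, -0.001]
contact_force: [0.9, 0.9, -0.4]
opening: 0.498
```

```bash
python3 -c "
from h import *
st();p=snap('wrist','w23.png');prisms(p,.026,.045,(.45,.61,.195,.35));to((.559,.047,.16),yawR(0))
q=snap('scene','c23.png')
"
```

```text
t 27.83 pos [0.529  0.2713 0.1621] q [-0.469  0.782 -0.144  1.753  0.175  0.618 -2.356] F [ 0.9  0.9 -0.4] open 0.498
R
 [[ 0.997 -0.071  0.001]
 [-0.071 -0.997  0.001]
 [ 0.001 -0.001 -1.   ]]
blob [237, 92, 105, 7, 232] [[607.9, 238.9], [86.4, 3.6], 85.0] 0.0327
blob [242, 153, 29, 68, 1858] [[529.9, 271.7], [24.1, 60.2], 85.6] 0.0348
shift [0.0436 0.2231 0.0057] turn [-0.3  -0.44 -4.09]
```

View pics/w23.png

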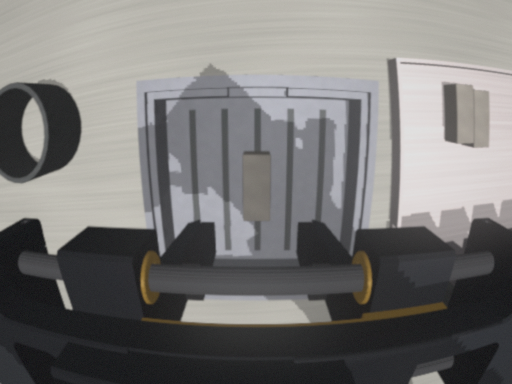

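Emit:
send_rows:
  moves: [0.01, 0.035, 0, 0, 0, 0, 0.02, 0.075, 0, 0, 0, -1, 0.03, 0.115, 0, 0, 0, -2, 0.04, 0.155, 0, 0, 0, -3, 0.055, 0.19, 0, 0, 0, -4]
  claw: -0.6

```text
clock: 28.35
tool_pos: [0.5711, 0.0761, 0.1634]
eef_rot: [1.0, -0.001, 0.002, -0.002]
contact_force: [1.4, -0.0, -0.0]
opening: 0.797
```

```bash
python3 -c "
from h import *
st();p=snap('wrist','w24.png');prisms(p);to((.59,.0455,.039),yawR(0))
"
```

```text
t 28.35 pos [0.5711 0.0761 0.1634] q [-0.09   0.764 -0.208  1.81   0.256  0.589 -2.027] F [ 1.4 -0.  -0. ] open 0.797
R
 [[ 1.    -0.001  0.005]
 [-0.001 -1.     0.003]
 [ 0.005 -0.003 -1.   ]]
blob [264, 131, 56, 73, 3705] [[589.4, 45.6], [64.6, 48.2], 0.5] 0.0329
shift [0.0147 0.0185 0.1245] turn [ 0.28 -0.44 -0.75]
```

View pics/w24.png

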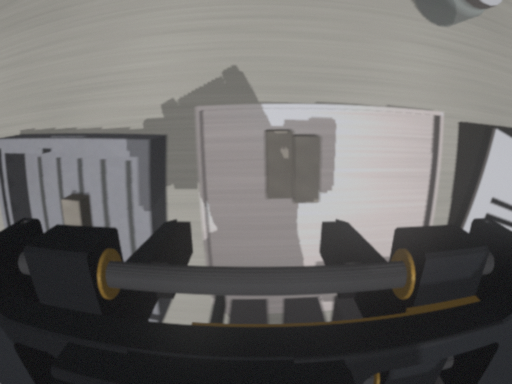

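Emit:
send_rows:
  moves: [0.005, 0.006, 0.025, 0, 0, 0, 0.01, 0.012, 0.05, 0.2, -0.4, 0, 0.015, 0.0185, 0.075, 0.2, -0.4, 0, 0.015, 0.0185, 0.09, 0.2, -0.4, 0, 0.015, 0.0185, 0.1, 0.2, -0.4, 0]

```text
clock: 28.82
tool_pos: [0.589, 0.0449, 0.0612]
eef_rot: [1.0, -0.007, -0.001, 0.001]
contact_force: [-0.4, 0.1, 0.7]
opening: 0.8
```

```bash
python3 -c "
from h import *
st();to((.59,.0455,.039),yawR(0))
"
```

```text
t 28.82 pos [0.589  0.0449 0.0612] q [-0.066  0.94  -0.155  1.795  0.307  0.433 -2.024] F [-0.4  0.1  0.7] open 0.8
R
 [[ 1.    -0.014 -0.002]
 [-0.014 -1.    -0.002]
 [-0.002  0.002 -1.   ]]
shift [ 0.0011 -0.0007  0.0222] turn [ 0.12  0.14 -0.82]
```

Emit:
send_rows:
  moves: [0, 0, 0.007, 0, 0, 0, 0.001, -0.0005, 0.014, 0, 0, -0.8, 0.001, -0.0005, 0.019, 0, 0, -0.8, 0.001, -0.0005, 0.022, 0, 0, -0.8, 0.001, -0.0005, 0.022, 0, 0, -0.8]

```text
clock: 29.23
tool_pos: [0.5898, 0.0456, 0.0391]
eef_rot: [1.0, 0.0, -0.001, 0.001]
contact_force: [0.2, 0.1, 0.0]
opening: 0.802
```

Emit:
send_rows:
  moves: [0, 0, 0, 0, 0, 0, 0, 0, 0, 0, 0, 0, 0, 0, 0, 0, 0, 0, 0, 0, 0, 0, 0, 0, 0, 0, 0, 0, 0, 0]
  claw: 1
  grip_force: 10

```text
clock: 29.65
tool_pos: [0.5901, 0.0456, 0.0396]
eef_rot: [1.0, -0.0, -0.001, 0.001]
contact_force: [-0.1, -0.3, 3.2]
opening: 0.541
```

Emit:
send_rows:
  moves: [-0.003, 0, 0, 0, 0, 0, -0.007, 0, 0, 0, 0, 0, -0.012, 0, 0, 0, 0, 0, -0.016, 0, 0, 0, 0, 0, -0.018, 0, 0, 0, 0, 0]

```text
clock: 30.07
tool_pos: [0.5713, 0.0456, 0.0396]
eef_rot: [1.0, 0.0, -0.001, 0.001]
contact_force: [1.1, 0.5, 0.1]
opening: 0.546
```

```bash
python3 -c "
from h import *
st()
"
```

```text
t 30.07 pos [0.5713 0.0456 0.0396] q [-0.085  0.965 -0.131  1.851  0.324  0.35  -2.037] F [1.1 0.5 0.1] open 0.546
R
 [[ 1.     0.    -0.003]
 [ 0.    -1.    -0.002]
 [-0.003  0.002 -1.   ]]
```

Emit:
send_rows:
  moves: [0, 0, 0, 0, 0, 0, 0, 0, 0, 0, 0, 0, 0, 0, 0, 0, 0, 0, 0, 0, 0, 0, 0, 0, 0, 0, 0, 0, 0, 0]
  claw: -0.5

```text
clock: 30.48
tool_pos: [0.5714, 0.0456, 0.0396]
eef_rot: [1.0, 0.0, -0.001, 0.001]
contact_force: [-1.6, -0.8, 0.4]
opening: 0.751
```

Emit:
send_rows:
  moves: [0, 0, -0.02, 0, 0, 0, 0, 0, -0.055, 0, 0, 0, 0, 0, -0.095, 0, 0, 0, 0, 0, -0.135, 0, 0, -7, 0, 0, -0.165, 0, 0, -14]

```text
clock: 30.9
tool_pos: [0.5725, 0.046, 0.2078]
eef_rot: [0.992, 0.125, 0.0, 0.001]
contact_force: [1.7, 0.1, 1.2]
opening: 0.746
```

```bash
python3 -c "
from h import *
st();to((.57,.02,.22),yawR(90))
"
```

```text
t 30.9 pos [0.5725 0.046  0.2078] q [ 0.024  0.706 -0.317  1.774  0.319  0.712 -1.787] F [1.7 0.1 1.2] open 0.746
R
 [[ 0.969  0.248  0.001]
 [ 0.248 -0.969 -0.003]
 [-0.     0.003 -1.   ]]
shift [-0.0089  0.0247 -0.0122] turn [  0.13   0.1  -75.66]
```

Emit:
send_rows:
  moves: [0, 0, -0.003, 0, 0, -7, -0.003, 0.005, -0.006, 0, 0, -14, -0.005, 0.01, -0.01, 0, 0, -21, -0.007, 0.015, -0.012, 0, 0, -28, -0.009, 0.025, -0.012, 0, 0, -35]
  claw: -1

```text
clock: 31.32
tool_pos: [0.57, 0.0204, 0.2206]
eef_rot: [0.907, 0.421, 0.0, 0.001]
contact_force: [0.5, 0.7, 0.4]
opening: 0.999
```

Emit:
send_rows:
  moves: [0, 0, 0, 0, 0, -7, 0, 0, 0, 0, 0, -14, 0, 0, 0, 0, 0, -21, 0, 0, 0, 0, 0, -28, 0, 0, 0, 0, 0, -35]

```text
clock: 31.73
tool_pos: [0.5699, 0.0201, 0.2206]
eef_rot: [0.737, 0.676, -0.0, 0.001]
contact_force: [-0.1, -0.2, -0.5]
opening: 0.999
```

```bash
cat >> h.py <<'E'
def edges(fn,x,y,X,Y,out,k=5):
    a=cv2.imread('pics/'+fn)[y:Y,x:X];cv2.imwrite('pics/'+out,cv2.resize(a,None,fx=k,fy=k,interpolation=2))
E
python3 -c "
from h import *
st();p=snap('wrist','w25.png');prisms(p);to((.57,.02,.22),yawR(90))
w=wcloud(p);m=(w[...,2]>.03)&(w[...,2]<.04)&(w[...,0]>.5)&(w[...,1]>-.1)&(w[...,1]<.12)&(w[...,0]<.64)
for x in np.arange(.53,.62,.004):
    s=w[m&(abs(w[...,0]-x)<.002)];print(round(x,3),s[:,1].min().round(4) if len(s) else None,s[:,1].max().round(4) if len(s) else None)
"
```

```text
t 31.73 pos [0.5699 0.0201 0.2206] q [ 0.272  0.746 -0.681  1.766  0.608  0.851 -0.78 ] F [-0.1 -0.2 -0.5] open 0.999
R
 [[ 0.086  0.996  0.002]
 [ 0.996 -0.086 -0.002]
 [-0.002  0.002 -1.   ]]
blob [224, 124, 60, 51, 2578] [[570.2, 46.0], [65.5, 48.2], 1.1] 0.0328
shift [0.0001 0.0002 0.0003] turn [ 0.07  0.11 -4.63]
0.53 None None
0.534 None None
0.538 0.0221 0.0458
0.542 0.0213 0.069
0.546 0.0226 0.0696
0.55 0.022 0.0695
0.554 0.022 0.0691
0.558 0.0223 0.0697
0.562 0.0219 0.0693
0.566 0.0228 0.0699
0.57 0.0224 0.0697
0.574 0.022 0.07
0.578 0.0229 0.07
0.582 0.0226 0.0696
0.586 0.0224 0.0703
0.59 0.0229 0.07
0.594 0.0227 0.0706
0.598 0.0235 0.0705
0.602 0.0467 0.0702
0.606 None None
0.61 None None
0.614 None None
0.618 None None
```

View pics/w25.png

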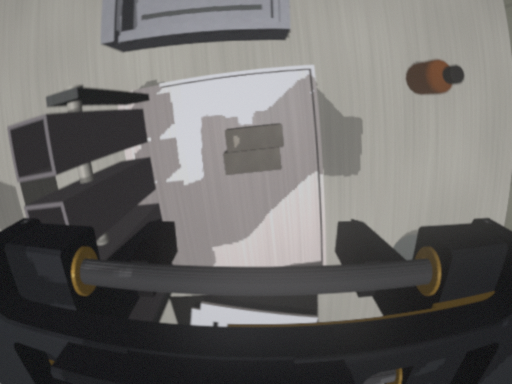

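```bash
python3 -c "
from h import *
to((.573,.059,.07),yawR(91));to((.573,.059,.038),yawR(91))
"
```

```text
shift [ 0.0395 -0.0002  0.1503] turn [ 0.07  0.11 -5.63]
shift [ 0.0396 -0.0002  0.1823] turn [ 0.07  0.11 -5.63]
```

Emit:
send_rows:
  moves: [0.01, 0, 0.03, 0, 0, -2, 0.02, 0, 0.065, 0, 0, -4, 0.03, 0, 0.1, 0, 0, -5.6, 0.0395, 0, 0.13, 0, 0, -5.6, 0.0395, 0, 0.15, 0, 0, -5.6]

```text
clock: 32.2
tool_pos: [0.5721, 0.0612, 0.0677]
eef_rot: [0.701, 0.713, -0.001, -0.0]
contact_force: [0.4, -0.2, 0.1]
opening: 1.003
```

```bash
python3 -c "
from h import *
st();to((.573,.059,.038),yawR(91))
p=snap('wrist','w26.png')
"
```

```text
t 32.2 pos [0.5721 0.0612 0.0677] q [ 0.111  0.965 -0.524  1.832  0.842  0.584 -0.942] F [ 0.4 -0.2  0.1] open 1.003
R
 [[-0.017  1.    -0.001]
 [ 1.     0.017 -0.   ]
 [-0.    -0.001 -1.   ]]
shift [-0.0022  0.0009  0.0297] turn [-0.07  0.02 -0.03]
```

View pics/w26.png

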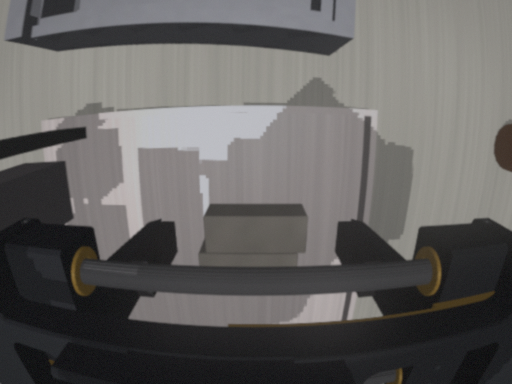

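Emit:
send_rows:
  moves: [-0.001, 0.0005, 0.008, 0, 0, 0, -0.002, 0.001, 0.016, 0, 0, 0, -0.002, 0.001, 0.023, 0, 0, 0, -0.002, 0.001, 0.028, 0, 0, 0, -0.002, 0.001, 0.0295, 0, 0, 0]

```text
clock: 32.67
tool_pos: [0.5715, 0.057, 0.0354]
eef_rot: [0.702, 0.713, -0.003, -0.001]
contact_force: [0.3, -0.7, 0.1]
opening: 1.003
```

Emit:
send_rows:
  moves: [0, 0, 0, 0, 0, 0, 0, 0, 0, 0, 0, 0, 0, 0, 0, 0, 0, 0, 0, 0, 0, 0, 0, 0, 0, 0, 0, 0, 0, 0]
  claw: 1
  grip_force: 30

```text
clock: 33.08
tool_pos: [0.5718, 0.0571, 0.0359]
eef_rot: [0.702, 0.713, -0.003, -0.001]
contact_force: [0.5, -0.0, 2.0]
opening: 0.679
```

```bash
python3 -c "
from h import *
st()
p=snap('wrist','w27.png')
"
```

```text
t 33.08 pos [0.5718 0.0571 0.0359] q [ 0.093  1.013 -0.481  1.833  0.887  0.533 -0.976] F [ 0.5 -0.   2. ] open 0.679
R
 [[-0.015  1.    -0.005]
 [ 1.     0.015 -0.003]
 [-0.003 -0.005 -1.   ]]
```

View pics/w27.png

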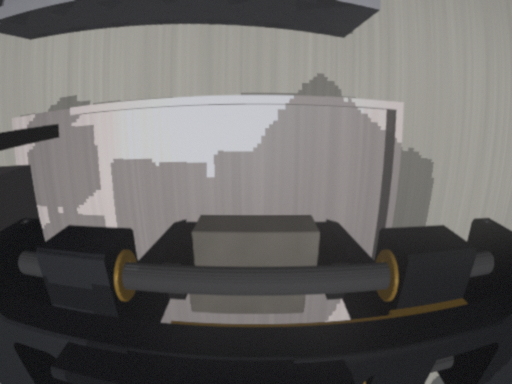

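Emit:
send_rows:
  moves: [0, 0, -0.003, 0, 0, 0, 0, 0, -0.015, 0, 0, 0, 0, 0, -0.04, 0, 0, 0, 0, 0, -0.07, 0, 0, 0, 0, 0, -0.1, 0, 0, 0]

```text
clock: 33.55
tool_pos: [0.5716, 0.0573, 0.1374]
eef_rot: [0.701, 0.713, -0.003, -0.001]
contact_force: [0.5, -0.9, -1.0]
opening: 0.68
```

```bash
python3 -c "
from h import *
st();p=snap('wrist','w28.png');prisms(p);to((.532,.3213,.14),yawR(85.9))
"
```

```text
t 33.55 pos [0.5716 0.0573 0.1374] q [ 0.167  0.868 -0.617  1.806  0.736  0.72  -0.847] F [ 0.5 -0.9 -1. ] open 0.68
R
 [[-0.016  1.    -0.006]
 [ 1.     0.016 -0.003]
 [-0.003 -0.006 -1.   ]]
blob [215, 205, 73, 10, 641] [[568.1, 43.7], [59.0, 5.3], 0.9] 0.0311
shift [ 0.2633 -0.0386  0.0028] turn [0.18 0.04 5.  ]
```

View pics/w28.png

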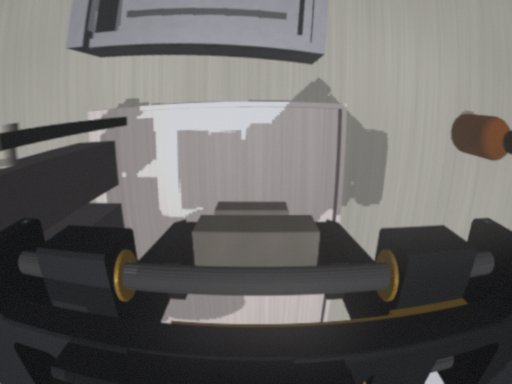

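Emit:
send_rows:
  moves: [0.03, -0.004, 0, 0, 0, 1, 0.065, -0.01, 0, 0, 0, 2, 0.1, -0.016, 0, 0, 0, 3, 0.135, -0.022, 0, 0, 0, 4, 0.165, -0.026, 0, 0, 0, 5]

```text
clock: 34.02
tool_pos: [0.5451, 0.2261, 0.1439]
eef_rot: [0.732, 0.682, 0.001, 0.001]
contact_force: [-0.1, 0.3, -0.4]
opening: 0.679
```

Emit:
send_rows:
  moves: [0.025, -0.001, 0, 0, 0, 0, 0.05, -0.003, 0, 0, 0, 0, 0.075, -0.004, 0, 0, 0, 0, 0.09, -0.005, 0, 0, 0, 0, 0.095, -0.006, 0, 0, 0, 0]

```text
clock: 34.43
tool_pos: [0.545, 0.3249, 0.1448]
eef_rot: [0.731, 0.683, 0.003, -0.0]
contact_force: [0.6, 0.0, -0.7]
opening: 0.678
```

```bash
python3 -c "
from h import *
st();p=snap('wrist','w29.png');prisms(p,.028,.045,(.45,.61,.195,.35));to((.532,.3215,.038),yawR(85.9))
"
```

```text
t 34.43 pos [0.545  0.3249 0.1448] q [-0.3    0.905 -0.585  1.625  0.644  0.807 -1.231] F [ 0.6  0.  -0.7] open 0.678
R
 [[ 0.067  0.998  0.003]
 [ 0.998 -0.067  0.004]
 [ 0.004  0.003 -1.   ]]
blob [140, 172, 15, 69, 462] [[451.7, 318.0], [64.1, 2.1], 86.2] 0.037
shift [-0.0036 -0.013   0.1065] turn [ 0.17 -0.18  0.22]
```

View pics/w29.png

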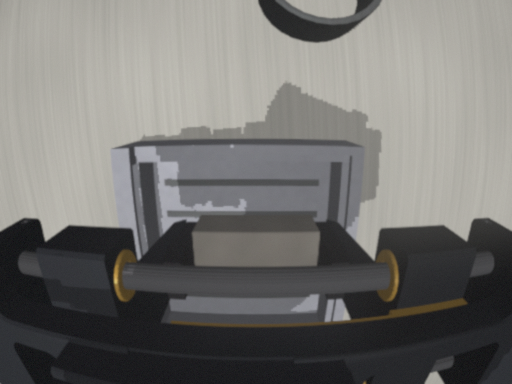

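Emit:
send_rows:
  moves: [-0.001, -0.004, 0.025, 0, 0, 0, -0.0035, -0.01, 0.05, 0, 0, 0, -0.0035, -0.013, 0.07, 0, 0, 0, -0.0035, -0.013, 0.083, 0, 0, 0, -0.0035, -0.013, 0.088, 0, 0, 0]

```text
clock: 34.9
tool_pos: [0.5316, 0.3188, 0.0545]
eef_rot: [0.731, 0.682, 0.0, 0.001]
contact_force: [0.1, 0.6, -0.3]
opening: 0.677
```

```bash
python3 -c "
from h import *
st();to((.532,.3215,.0385),yawR(85.9))
"
```

```text
t 34.9 pos [0.5316 0.3188 0.0545] q [-0.349  1.013 -0.49   1.695  0.747  0.629 -1.336] F [ 0.1  0.6 -0.3] open 0.677
R
 [[ 0.069  0.998  0.001]
 [ 0.998 -0.069 -0.001]
 [-0.001  0.001 -1.   ]]
shift [0.0028 0.0002 0.016 ] turn [0.05 0.04 0.14]
```

Emit:
send_rows:
  moves: [0.001, 0, 0.005, 0, 0, 0, 0.002, 0, 0.009, 0, 0, 0, 0.003, 0, 0.013, 0, 0, 0, 0.003, 0, 0.0155, 0, 0, 0, 0.003, 0, 0.016, 0, 0, 0]

```text
clock: 35.32
tool_pos: [0.5321, 0.322, 0.0386]
eef_rot: [0.731, 0.682, 0.0, 0.001]
contact_force: [-0.1, -0.6, -1.0]
opening: 0.677
```

```bash
python3 -c "
from h import *
st()
"
```

```text
t 35.32 pos [0.5321 0.322  0.0386] q [-0.361  1.038 -0.475  1.69   0.763  0.608 -1.351] F [-0.1 -0.6 -1. ] open 0.677
R
 [[ 0.069  0.998  0.001]
 [ 0.998 -0.069 -0.   ]
 [-0.     0.001 -1.   ]]
```

Emit:
send_rows:
  moves: [0, 0, 0.0005, 0, 0, 0, 0, 0, 0.0005, 0, 0, 0, 0, 0, 0.0005, 0, 0, 0, 0, 0, 0, 0, 0, 0, 0, 0, 0, 0, 0, 0]
  claw: -0.8

```text
clock: 35.73
tool_pos: [0.5322, 0.3221, 0.0389]
eef_rot: [0.731, 0.682, 0.001, 0.001]
contact_force: [0.4, 0.0, 0.3]
opening: 0.898
```

Emit:
send_rows:
  moves: [0, 0, -0.01, 0, 0, 0, 0, 0, -0.035, 0, 0, 0, 0, 0, -0.065, 0, 0, 0, 0, 0, -0.1, 0, 0, 0, 0, 0, -0.14, 0, 0, 0]

```text
clock: 36.15
tool_pos: [0.5311, 0.3215, 0.1801]
eef_rot: [0.731, 0.682, -0.001, 0.0]
contact_force: [1.1, 1.0, 0.3]
opening: 0.902
```

Emit:
send_rows:
  moves: [-0.035, 0.003, -0.01, 0, 0, 0, -0.07, 0.006, -0.02, 0, 0, 0, -0.11, 0.009, -0.02, 0, 0, 0, -0.15, 0.012, -0.02, 0, 0, 0, -0.185, 0.015, -0.02, 0, 0, 0]
  claw: -1

```text
clock: 36.57
tool_pos: [0.5333, 0.1331, 0.2014]
eef_rot: [0.731, 0.682, -0.001, 0.001]
contact_force: [0.0, -0.3, -0.4]
opening: 1.002
```

```bash
python3 -c "
from h import *
st();p=snap('wrist','w30.png');prisms(p,.028,.045,(.45,.61,.195,.35));
snap('scene','c30.png')
"
```

```text
t 36.57 pos [0.5333 0.1331 0.2014] q [ 0.048  0.744 -0.645  1.844  0.629  0.77  -1.009] F [ 0.  -0.3 -0.4] open 1.002
R
 [[ 0.069  0.998  0.001]
 [ 0.998 -0.069 -0.003]
 [-0.003  0.001 -1.   ]]
blob [211, 0, 62, 6, 266] [[532.4, 311.5], [4.1, 59.9], 84.9] 0.033
blob [210, 27, 63, 26, 1530] [[529.3, 271.4], [25.4, 59.9], 85.7] 0.0348
blob [321, 30, 7, 82, 280] [[607.6, 237.1], [83.7, 3.5], 85.7] 0.0348
```

View pics/w30.png

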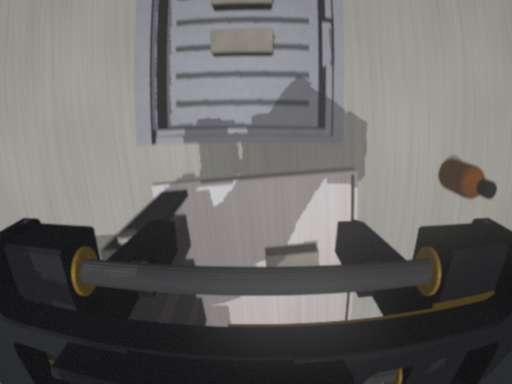

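View pics/c30.png

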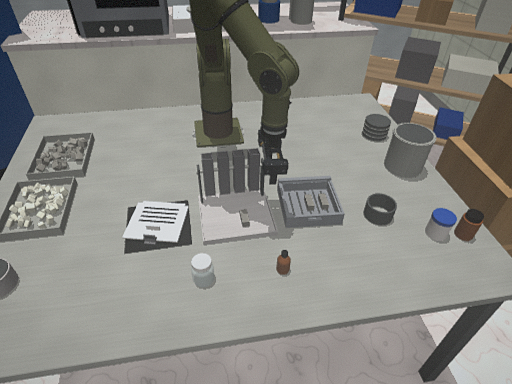

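```bash
python3 -c "
from h import *
to((.572,-.0,.22),yawR(90.5))
"
```

```text
shift [-0.1238  0.0481 -0.0186] turn [-0.07  0.53 -5.01]
```

Emit:
send_rows:
  moves: [-0.02, 0.01, -0.01, 0, 0, -1, -0.05, 0.02, -0.018, 0, 0, -2, -0.085, 0.035, -0.018, 0, 0, -3, -0.115, 0.045, -0.018, 0, 0.5, -4.5, -0.124, 0.048, -0.018, 0, 0.5, -5]

```text
clock: 37.08
tool_pos: [0.5731, -0.0068, 0.2196]
eef_rot: [0.706, 0.708, -0.002, 0.001]
contact_force: [0.1, 0.2, -0.4]
opening: 1.002
```

```bash
python3 -c "
from h import *
st();p=snap('wrist','w31.png');prisms(p)
"
```

```text
t 37.08 pos [ 0.5731 -0.0068  0.2196] q [ 0.328  0.757 -0.703  1.755  0.627  0.868 -0.661] F [ 0.1  0.2 -0.4] open 1.002
R
 [[-0.002  1.    -0.001]
 [ 1.     0.002 -0.005]
 [-0.005 -0.001 -1.   ]]
blob [222, 123, 58, 25, 1336] [[568.1, 33.6], [59.5, 24.5], 1.0] 0.0329
```

View pics/w31.png

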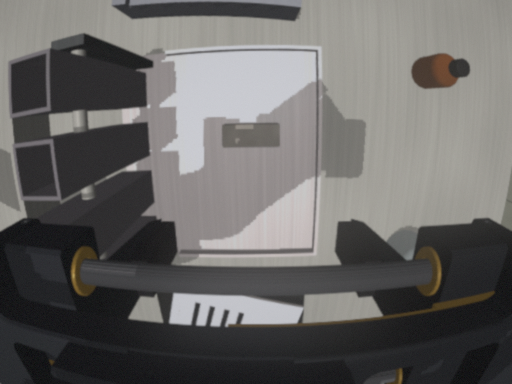

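```bash
python3 -c "
from h import *
to((.569,.0336,.065),yawR(91))
"
```

```text
shift [ 0.0407 -0.0038  0.1543] turn [-0.05  0.24 -0.94]
```

Emit:
send_rows:
  moves: [0.01, -0.001, 0.03, 0, 0, 0, 0.02, -0.002, 0.065, 0, 0, -1, 0.03, -0.004, 0.1, 0, 0, -1, 0.04, -0.004, 0.13, 0, 0.2, -1, 0.04, -0.004, 0.15, 0, 0.2, -1]

```text
clock: 37.55
tool_pos: [0.5675, 0.0378, 0.0676]
eef_rot: [0.699, 0.715, 0.0, -0.002]
contact_force: [-0.1, -0.5, 0.4]
opening: 1.003
```

```bash
python3 -c "
from h import *
st();to((.569,.0338,.0375),yawR(91))
"
```

```text
t 37.55 pos [0.5675 0.0378 0.0676] q [ 0.153  0.961 -0.523  1.851  0.85   0.571 -0.908] F [-0.1 -0.5  0.4] open 1.003
R
 [[-0.023  1.    -0.003]
 [ 1.     0.023  0.003]
 [ 0.003 -0.003 -1.   ]]
shift [-0.0042  0.0015  0.0301] turn [-0.16 -0.18  0.34]
```

Emit:
send_rows:
  moves: [-0.002, 0.001, 0.008, 0, 0, 0, -0.004, 0.0015, 0.015, 0, 0, 0.3, -0.004, 0.0015, 0.022, 0, 0, 0.3, -0.004, 0.0015, 0.026, 0, 0, 0.3, -0.004, 0.0015, 0.028, 0, 0, 0.3]

```text
clock: 37.97
tool_pos: [0.5695, 0.0338, 0.04]
eef_rot: [0.701, 0.713, 0.001, -0.002]
contact_force: [0.6, -1.2, -0.5]
opening: 1.0
```

```bash
python3 -c "
from h import *
st();to((.569,.0338,.0375),yawR(91))
"
```

```text
t 37.97 pos [0.5695 0.0338 0.04  ] q [ 0.138  1.003 -0.482  1.849  0.891  0.522 -0.94 ] F [ 0.6 -1.2 -0.5] open 1.0
R
 [[-0.017  1.    -0.002]
 [ 1.     0.017  0.003]
 [ 0.003 -0.002 -1.   ]]
shift [-0.     -0.0005  0.0025] turn [-0.09 -0.18 -0.  ]
```

Emit:
send_rows:
  moves: [0, 0, 0.002, 0, 0, 0, 0, 0, 0.0025, 0, 0, 0, 0, 0, 0.0025, 0, 0, 0, 0, 0, 0.0025, 0, 0, 0, 0, 0, 0.0025, 0, 0, 0]
  claw: 1
  grip_force: 30

```text
clock: 38.38
tool_pos: [0.5696, 0.0338, 0.0378]
eef_rot: [0.701, 0.713, 0.001, -0.002]
contact_force: [-0.6, -0.0, 1.7]
opening: 0.677
```

Emit:
send_rows:
  moves: [0, 0, 0, 0, 0, 0, 0, 0, -0.003, 0, 0, 0, 0, 0, -0.02, 0, 0, 0, 0, 0, -0.05, 0, 0, 0, 0, 0, -0.085, 0, 0, 0]

```text
clock: 38.8
tool_pos: [0.5683, 0.0332, 0.1225]
eef_rot: [0.701, 0.713, -0.001, -0.003]
contact_force: [0.6, 0.2, -0.1]
opening: 0.681
```

```bash
python3 -c "
from h import *
st();to((.5248,.2215,.14),yawR(85.9));snap('wrist','w32.png')
"
```

```text
t 38.8 pos [0.5683 0.0332 0.1225] q [ 0.204  0.884 -0.6    1.83   0.763  0.678 -0.83 ] F [ 0.6  0.2 -0.1] open 0.681
R
 [[-0.018  1.    -0.005]
 [ 1.     0.018  0.003]
 [ 0.003 -0.005 -1.   ]]
shift [ 0.1891 -0.0403 -0.0168] turn [-0.31 -0.14  5.12]
```

View pics/w32.png

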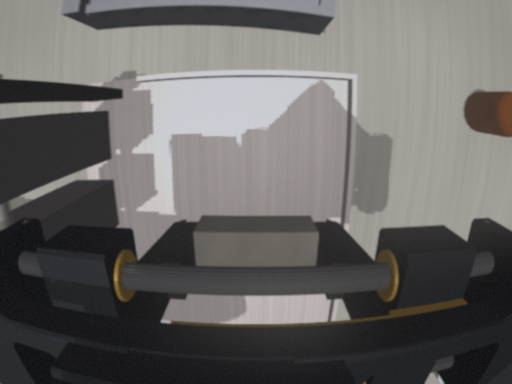

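Emit:
send_rows:
  moves: [0.02, 0, -0.025, 0, 0, 1, 0.055, 0, -0.045, 0, 0, 2, 0.095, -0.005, -0.05, 0, 0, 3, 0.13, -0.015, -0.05, 0, 0, 4, 0.165, -0.03, -0.045, 0, 0, 5]

```text
clock: 39.27
tool_pos: [0.5403, 0.2012, 0.1769]
eef_rot: [0.732, 0.681, 0.006, 0.001]
contact_force: [-0.5, -0.4, -1.7]
opening: 0.677
```

```bash
python3 -c "
from h import *
st();to((.5248,.2215,.08),yawR(85.9));to((.5248,.2215,.0405),yawR(85.9));snap('wrist','w33.png')
"
```

```text
t 39.27 pos [0.5403 0.2012 0.1769] q [-0.086  0.8   -0.612  1.794  0.651  0.746 -1.117] F [-0.5 -0.4 -1.7] open 0.677
R
 [[ 0.072  0.997  0.01 ]
 [ 0.997 -0.072  0.008]
 [ 0.008  0.01  -1.   ]]
shift [ 0.0184 -0.0179  0.0968] turn [ 0.57 -0.47 -0.03]
shift [ 0.018  -0.0183  0.1363] turn [ 0.57 -0.47 -0.03]
```

View pics/w33.png

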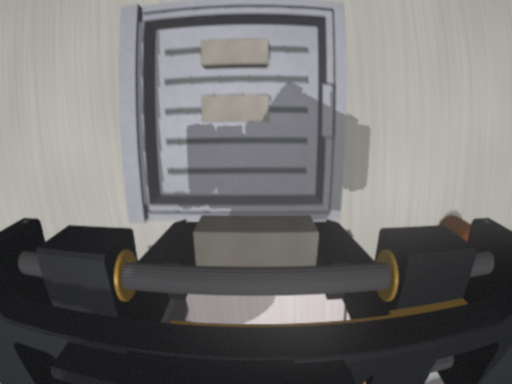

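Emit:
send_rows:
  moves: [0.009, -0.009, 0.01, 0.3, -0.3, 0, 0.018, -0.018, 0.03, 0.5, -0.5, 0, 0.018, -0.018, 0.06, 0.5, -0.5, 0, 0.018, -0.018, 0.09, 0.5, -0.5, 0, 0.018, -0.018, 0.11, 0.5, -0.5, 0]

```text
clock: 39.73
tool_pos: [0.5167, 0.2319, 0.0644]
eef_rot: [0.727, 0.686, -0.0, -0.004]
contact_force: [0.4, -0.7, -1.0]
opening: 0.678
```

```bash
python3 -c "
from h import *
st();to((.5248,.2215,.0405),yawR(85.9))
"
```

```text
t 39.73 pos [0.5167 0.2319 0.0644] q [-0.229  0.954 -0.469  1.86   0.801  0.527 -1.301] F [ 0.4 -0.7 -1. ] open 0.678
R
 [[ 0.058  0.998 -0.006]
 [ 0.998 -0.058  0.006]
 [ 0.006 -0.006 -1.   ]]
shift [-0.01    0.0089  0.0238] turn [-0.37 -0.33  0.77]
```

Emit:
send_rows:
  moves: [-0.004, 0.004, 0, 0, 0, 0.3, -0.01, 0.009, 0.003, -0.3, -0.3, 0.7, -0.01, 0.009, 0.009, -0.3, -0.3, 0.7, -0.01, 0.009, 0.015, -0.3, -0.3, 0.7, -0.01, 0.009, 0.018, -0.3, -0.3, 0.7]

```text
clock: 40.15
tool_pos: [0.5255, 0.2214, 0.0466]
eef_rot: [0.732, 0.682, 0.0, -0.001]
contact_force: [0.1, -0.4, -1.2]
opening: 0.674
```

```bash
python3 -c "
from h import *
st();to((.5248,.2215,.0402),yawR(85.9))
"
```

```text
t 40.15 pos [0.5255 0.2214 0.0466] q [-0.227  0.982 -0.438  1.853  0.827  0.498 -1.314] F [ 0.1 -0.4 -1.2] open 0.674
R
 [[ 0.071  0.997 -0.   ]
 [ 0.997 -0.071  0.001]
 [ 0.001 -0.    -1.   ]]
shift [ 0.     -0.0007  0.0064] turn [-0.01 -0.08  0.03]
```

Emit:
send_rows:
  moves: [0, 0, 0.002, 0, 0, 0, 0, 0, 0.004, 0, 0, 0, 0, 0, 0.0055, 0, 0, 0, 0, 0, 0.0062, 0, 0, 0, 0, 0, 0.0062, 0, 0, 0]

```text
clock: 40.57
tool_pos: [0.5255, 0.2215, 0.0405]
eef_rot: [0.732, 0.682, 0.0, -0.001]
contact_force: [0.6, -0.4, -0.1]
opening: 0.677
```

Emit:
send_rows:
  moves: [0, 0, 0, 0, 0, 0, 0, 0, 0, 0, 0, 0, 0, 0, 0, 0, 0, 0, 0, 0, 0, 0, 0, 0, 0, 0, 0, 0, 0, 0]
  claw: -0.8

```text
clock: 40.98
tool_pos: [0.5255, 0.2216, 0.0405]
eef_rot: [0.732, 0.682, 0.001, -0.001]
contact_force: [-0.4, 0.4, -0.1]
opening: 0.904
```

Emit:
send_rows:
  moves: [0, 0, -0.01, 0, 0, 0, 0, 0, -0.035, 0, 0, 0, 0, 0, -0.07, 0, 0, 0, 0, 0, -0.11, 0, 0, 0, 0, 0, -0.15, 0, 0, 0]

```text
clock: 41.4
tool_pos: [0.5248, 0.2211, 0.1926]
eef_rot: [0.731, 0.682, -0.0, -0.001]
contact_force: [0.7, 0.1, 0.6]
opening: 0.897
```

Emit:
send_rows:
  moves: [-0.005, 0.01, -0.03, 0, 0, 0, -0.01, 0.02, -0.06, 0, 0, 0, -0.015, 0.03, -0.09, 0, 0, 0, -0.02, 0.03, -0.1, 0, 0, 0, -0.02, 0.03, -0.1, 0, 0, 0]

```text
clock: 41.82
tool_pos: [0.5548, 0.1984, 0.2955]
eef_rot: [0.732, 0.681, 0.002, 0.0]
contact_force: [0.4, 0.8, -0.9]
opening: 0.898
```

Emit:
send_rows:
  moves: [0, 0, 0, 0, 0, 0, 0, 0, 0, 0, 0, 0, 0, 0, 0, 0, 0, 0, 0, 0, 0, 0, 0, 0, 0, 0, 0, 0, 0, 0]

```text
clock: 42.23
tool_pos: [0.5541, 0.1985, 0.2944]
eef_rot: [0.732, 0.681, 0.001, -0.0]
contact_force: [-0.3, -0.5, -0.3]
opening: 0.897
```

```bash
python3 -c "
from h import *
st();p=snap('wrist','w34.png');prisms(p,.027,.041,(.46,.595,.195,.35));snap('scene','c34.png');snap('side','s34.png')
"
```

```text
t 42.23 pos [0.5541 0.1985 0.2944] q [-0.02   0.679 -0.716  1.629  0.503  1.023 -0.965] F [-0.3 -0.5 -0.3] open 0.897
R
 [[ 0.071  0.997  0.002]
 [ 0.997 -0.072  0.002]
 [ 0.002  0.002 -1.   ]]
blob [208, 59, 47, 20, 910] [[532.4, 322.9], [25.0, 58.9], 85.7] 0.0347
blob [209, 99, 46, 19, 860] [[529.2, 271.5], [23.3, 58.0], 85.1] 0.035
blob [209, 138, 47, 19, 819] [[525.9, 221.8], [23.8, 59.5], 87.0] 0.035
```

View pics/w34.png

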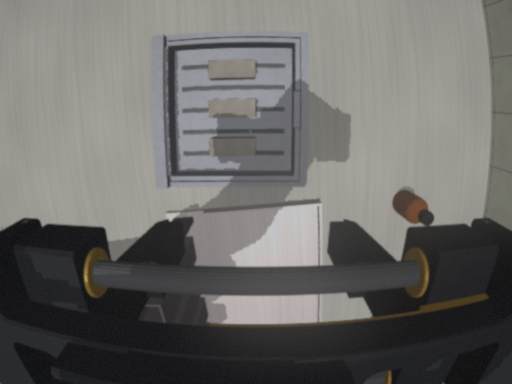

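View pics/c34.png

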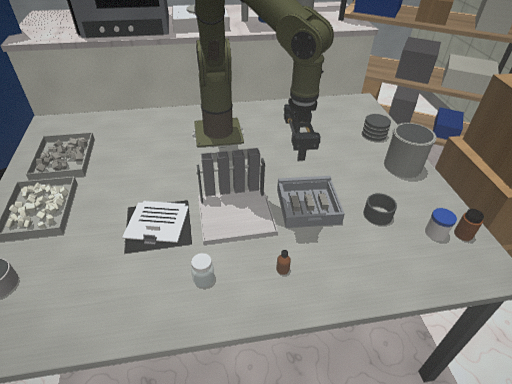

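View pics/s34.png

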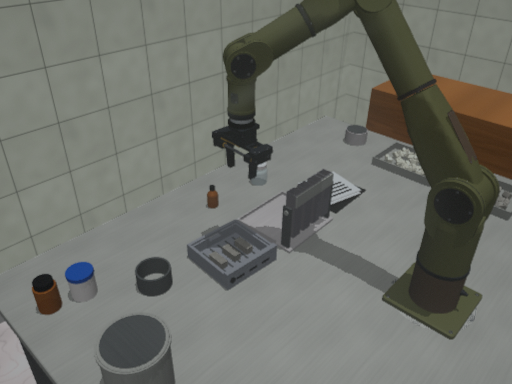

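```bash
python3 -c "
from h import *
import pickle
p=imaging.snapshot('side');p0,q0=pickle.load(open('p0.pkl','rb'))
for x in(q0,p):
    w=cloud(x).reshape(-1,3);w=w[(w[:,0]>.35)&(w[:,0]<.5)&(w[:,1]>-.14)&(w[:,1]<.15)&(w[:,2]>.19)&(w[:,2]<.23)];print('racktop',len(w),w.mean(0).round(4),w.max(0).round(3))
p=imaging.snapshot('scene')
w=cloud(p).reshape(-1,3);c=w[(w[:,0]>.4)&(w[:,0]<.68)&(w[:,1]>-.38)&(w[:,1]<-.13)&(w[:,2]>.012)&(w[:,2]<.03)]
print('cover',c.mean(0).round(3),np.linalg.lstsq(np.c_[c[:,:2],np.ones(len(c))],c[:,2],rcond=None)[0].round(4))
w=pickle.load(open('w18.pkl','rb'));W=wcloud(w)
for y in(-.071,-.019,.033,.085):
    s=W[(abs(W[...,1]-y)<.011)&(W[...,0]>.43)&(W[...,0]<.458)&(W[...,2]<.19)];print('tube',y,len(s),np.percentile(s[:,2],[0,5,25,50]).round(3) if len(s) else '')
print(r.finish_job())
"
```

```text
racktop 382 [0.4355 0.0137 0.195 ] [0.461 0.107 0.202]
racktop 382 [0.4355 0.0142 0.195 ] [0.46  0.108 0.202]
cover [ 0.538 -0.258  0.02 ] [0.0031 0.0006 0.0183]
tube -0.071 133 [0.14  0.142 0.145 0.146]
tube -0.019 400 [0.043 0.044 0.046 0.145]
tube 0.033 411 [0.043 0.044 0.046 0.145]
tube 0.085 136 [0.142 0.143 0.145 0.146]
the job is handed in; nothing more can be done
None
```

The job is handed in, and my last checks showed every end condition met. The hand-in itself reports no verdict.

**Cover:** I pressed the tab, pivoted the cover to about 0.39 rad about the slot, and drew it out. It lies flat on the mat, right way up, centred to within a few millimetres (fitted slope about 0.003).

**Rack and prisms:** Tipping the rack released three prisms. The depth image shows tube 2 empty, so that prism was absent at the start. The rack came back upright; its top lies where it was at the start.

**Placing:** Two of the prisms ended up side by side in the tray. I slid that pair clear of the tray wall, then picked them up one at a time. All three lie on their sides on the bay floor about 50 mm apart, with their tops at about 0.035 m.

**Other objects:** The jar, bottle and ring mould stand where they were in the last pictures. I did not re-measure their positions.

**What went wrong:** When picking up the first prism, the fingertips overshot and pressed the tray floor with about 59 N at the wrist. I backed off at once. That is below the 120 N wrist limit. It is above the 40 N limit for the arm and gripper body, but I believe only the fingertips touched.

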